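# Rake the ice blocks level in the cool tray

### The arm

A 7-joint arm with a two-finger parallel gripper is mounted at the origin on a cart in front of the work surface, level with it; the furniture and walls round the work are solid. World frame = base frame: x ahead of the robot, y to its left, z up, the work surface at z = 0. Lengths are in m, angles in degrees, forces in N, time in s.
With the tool pointing down it reaches from about 0.4 to 0.9 m from the base axis. Payload 5.5 kg.
Tool frame: the origin (TCP) lies midway between the tips of the shut fingers; the grasp point (between the pads) lies 19 mm behind it; x points along the fingers, y is the direction in which the jaws open and shut, and the axes are right-handed (so a half turn about x gives the same grasp; the last joint's range is limited). The gripper opens to 85 mm and grips with 20 to 120 N. Pads are 22 mm wide; open, the fingers measure 114 mm over their backs; the gripper's body (76 mm by 85 mm) begins 54 mm behind the grasp point. The pads swing forward as they close: fully open they stand 13 mm farther back than shut.
Start: joints at [90.31, 28.699, -24.465, 88.831, 12.651, 65.22, -12.049], TCP at [0.166, -0.629, 0.231] pointing down, gripper open.
Joint ranges: [-164.97, 164.97], [-17.58, 116.51], [-87.97, 89.64], [11.32, 138.91], [-80.73, 260.73], [10.89, 115.49], [-147.41, 147.41]. Speed limits (degrees/s): [147.25, 147.25, 180, 180, 180, 180, 180].

### API

Orientations are given as [roll, pitch, yaw] about the fixed x, y, z axes, in that order (R = Rz(yaw) Ry(pitch) Rx(roll)).
In Python, from cell import ctrl gives the robot as it stands. The module is installed in compiled form; this text tells all that it offers.
- The arm moves only by the tool apply_moves, never from a script. Its argument "commands" is a list of rows, each a list of 3 entries, a list of its own where there are three numbers: the shift along the tool's x, y, z in mm, then the turn, a rotation vector about the tool's x, y, z in degrees, then the closure, from 0 (fully open) to 1 (shut). In form: [[[dx, dy, dz], [rx, ry, rz], hand], ...]. A call has 1 to 12 rows; each row is the pose to reach, as a shift and turn from the pose commanded when the call began, along the tool's axes at that moment; what a row does not reach only later rows make up. A row lasts 1/10 s, in which the tool goes at most 50 mm and 8.59 degrees, less where a joint would pass 70% of its speed; a pose out of reach is approached as far as the arm can. A call with a gripper value outside its range is refused whole. The fingers move at their own pace and stop on an object; the grip force is fixed at half the most. Time passes only in rows, so rows that repeat a pose let the fingers close. It gives the time, the measured TCP pose, the force and the opening at its end, in the units of the state.
- ctrl.sense(): the state, without advancing time (a new reading comes with each control period).
- ctrl.capture(name): name is "scene" or "top"; returns a dict with "pixels" (480x640x3 uint8, red, green, blue), "vfov" (degrees; the focal length in pixels is half the picture's height over the tangent of half this angle, whatever the lens; pixels are square), "cx", "cy" (the principal point, pixels), "world_from_camera" (4x4, takes a point from camera to world coordinates). Camera axes: x right, y down, z forward; pixel columns grow to the right and rows downward; lengths in m; the calibration is good to about 2 mm. A picture is of the moment at which its call begins. There is no depth.
- ctrl.close_job(): hands the job in, once; it reports no verdict.
Trained networks look in the newest picture that a camera, given by its name, has taken for a name from the list of things; names that differ only in an ending like _2 or _b are one class to them, and where a whole thing is asked for, a point or a joint stands for the part that bears it (a point fixed in the world has none). Each returns a list of dicts, best first, with "conf" (0 to 1); they miss things now and then, are a little off and sometimes report something else, mostly with a low value. They report only what shows in the picture. A call takes as long as a camera call. They do not tell look-alikes from the thing itself.
- ctrl.look_for(target, camera): "point" ([x, y, z] in m, in world coordinates, good to about 4 mm: the middle of the surface that is visible of it).
- ctrl.regions_of(target, camera): "pixels" (480x640 bool, what is visible of it).
- ctrl.mark_of(target, camera): "point" ([x, y, z] in m, in world coordinates, good to about 4 mm: a listed point, or the origin of a listed thing).
The state is a dict: "t": time; "qpos": joint angles; "joint_velocities": joint speeds; "tau": joint torques, N m; "position": TCP position; "orientation": TCP orientation; "ft_force": force on the tool from outside, world axes, zero at the start; "wrist_torque": the same for the moment, N m; "width": finger opening in m.
Only numpy, scipy, OpenCV 4.12 (cv2) and the standard library are available. Lean on these libraries where they do the work, as an engineer would, in place of code of your own. Each camera call takes 0.05 s, during which the arm holds its last target.

### The job

Chilled samples are about to be laid in the cool tray, but its ice blocks have been tipped into a heap at the far end. Take the rake from its stand and rake the blocks into one even layer over the whole bed: every block lying flat on the tray's floor, none on top of another, no large bare patch; move the blocks only with the rake, not with the fingers. Then stand the rake back in its stand, let go of it, and leave the bottles and the tube nearby undisturbed.

Things in the scene. Friction and masses are not known exactly. Their poses are not given: they have to be found in the camera images.
- tray: open sheet-metal cool tray, fixed. Bed (inner floor) 280 mm along its own x (away from the robot at yaw 0) by 190 mm along y, 6 mm above the origin; walls 6 mm thick, rim 54 mm high. Origin: centre of its underside. At the start the blocks are heaped two deep on the far (+x) half, the near half is bare, and at least 18 mm is free between heap and far wall
- stand: low bent-sheet tool stand, fixed, left of the tray; z up, base 80 x 168 x 4 mm. Origin: under the middle of the trough for the rake's tines. The rake stands in it with its axes parallel to the stand's, its origin 4 mm above. Trough along y: inside x -14.5 (rear wall, 73 mm high) to +9 mm (lip, 21 mm high; flared to 27), y -80 to +80 (cheeks 33 mm high)
- stand_slope (a point): upper edge of the stand's sloping back, 108 mm high: from the rear wall's top a sheet 124 mm wide slopes towards the stand's -x, 35 degrees from vertical, and the rake's handle struts lie on it. The rake's grip and the opening under it stand free above this edge
- rake: steel ice rake with D handle, loose, 0.16 to 0.25 kg. Origin: middle of the line of tine tips; z up the tines, y along the head, x forward. Six tines 5 mm thick (x), 8 wide, 25 apart (133 over all), 46 long, under a head bar 145 (y) x 12 x 14 mm. Two struts, 10 mm square, at y -49 and +49, lean back to -x, 35 degrees from the tines, up to the grip
- rake_grip (a point): centre of the rake's black grip, at x -51.6, y 0, z 129.7 mm in the rake's frame: bar along y, 116 mm long, 18 mm thick between two flat faces, 26 mm high along the handle. The faces lean with the handle: taken squarely, the gripper points down and forward along it, 35 degrees from vertical, and closes across the 18 mm. The D opening below is 88 x 60 mm
- block1: reusable hard-shell ice block, white, 62 x 42 x 20 mm along its own x, y, z, loose, 40 to 80 g; origin at its centre (10 mm above the bed when it lies flat on it). Starts in the lower layer of the heap
- block2: reusable hard-shell ice block, white, 62 x 42 x 20 mm along its own x, y, z, loose, 40 to 80 g; origin at its centre (10 mm above the bed when it lies flat on it). Starts in the lower layer of the heap
- block3: reusable hard-shell ice block, white, 62 x 42 x 20 mm along its own x, y, z, loose, 40 to 80 g; origin at its centre (10 mm above the bed when it lies flat on it). Starts in the lower layer of the heap
- block4: reusable hard-shell ice block, white, 62 x 42 x 20 mm along its own x, y, z, loose, 40 to 80 g; origin at its centre (10 mm above the bed when it lies flat on it). Starts in the lower layer of the heap
- block5: reusable hard-shell ice block, white, 62 x 42 x 20 mm along its own x, y, z, loose, 40 to 80 g; origin at its centre (10 mm above the bed when it lies flat on it). Starts in the upper layer, lying on the lower blocks
- block6: reusable hard-shell ice block, white, 62 x 42 x 20 mm along its own x, y, z, loose, 40 to 80 g; origin at its centre (10 mm above the bed when it lies flat on it). Starts in the upper layer, lying on the lower blocks
- block7: reusable hard-shell ice block, white, 62 x 42 x 20 mm along its own x, y, z, loose, 40 to 80 g; origin at its centre (10 mm above the bed when it lies flat on it). Starts in the upper layer, lying on the lower blocks
- strip_bottle: white bottle with black cap, 50 mm across, 133 mm high, standing loose on the desk; origin under its base; bystander
- dropper: small white dropper bottle, 26 mm across, 62 mm high, standing loose on the desk; origin under its base; bystander
- tube_w: capped sample tube, 88 mm long, 16 mm thick, lying loose on the desk in front of and between tray and stand; origin under its middle; bystander
Things that resemble listed ones, but are neither listed nor needed, are in the scene too. What is shaped like the block1 but black is not meant. Leave any turquoise look-alike of the block6 alone.

How it is judged (in metres and radians):
On the way, in this order (a step that is already met when the one before it is completed fails the run):
1. the rake is held and lifted clear of its stand (z of rake in the frame of stand above 0.06 m and contact force between the fingers and rake above 1 N), for 0.2 s.
2. the blocks lie in one even layer over the bed (z of block1 in the frame of tray between 0.009 and 0.021 m and x of block1 in the frame of tray between -0.14 and 0.14 m and y of block1 in the frame of tray between -0.095 and 0.095 m and z of block2 in the frame of tray between 0.009 and 0.021 m and x of block2 in the frame of tray between -0.14 and 0.14 m and y of block2 in the frame of tray between -0.095 and 0.095 m and z of block3 in the frame of tray between 0.009 and 0.021 m and x of block3 in the frame of tray between -0.14 and 0.14 m and y of block3 in the frame of tray between -0.095 and 0.095 m and z of block4 in the frame of tray between 0.009 and 0.021 m and x of block4 in the frame of tray between -0.14 and 0.14 m and y of block4 in the frame of tray between -0.095 and 0.095 m and z of block5 in the frame of tray between 0.009 and 0.021 m and x of block5 in the frame of tray between -0.14 and 0.14 m and y of block5 in the frame of tray between -0.095 and 0.095 m and z of block6 in the frame of tray between 0.009 and 0.021 m and x of block6 in the frame of tray between -0.14 and 0.14 m and y of block6 in the frame of tray between -0.095 and 0.095 m and z of block7 in the frame of tray between 0.009 and 0.021 m and x of block7 in the frame of tray between -0.14 and 0.14 m and y of block7 in the frame of tray between -0.095 and 0.095 m and ((x of block1 in the frame of tray between -0.133 and -0.043 m and y of block1 in the frame of tray between -0.095 and 0.005 m) or (x of block2 in the frame of tray between -0.133 and -0.043 m and y of block2 in the frame of tray between -0.095 and 0.005 m) or (x of block3 in the frame of tray between -0.133 and -0.043 m and y of block3 in the frame of tray between -0.095 and 0.005 m) or (x of block4 in the frame of tray between -0.133 and -0.043 m and y of block4 in the frame of tray between -0.095 and 0.005 m) or (x of block5 in the frame of tray between -0.133 and -0.043 m and y of block5 in the frame of tray between -0.095 and 0.005 m) or (x of block6 in the frame of tray between -0.133 and -0.043 m and y of block6 in the frame of tray between -0.095 and 0.005 m) or (x of block7 in the frame of tray between -0.133 and -0.043 m and y of block7 in the frame of tray between -0.095 and 0.005 m)) and ((x of block1 in the frame of tray between -0.133 and -0.043 m and y of block1 in the frame of tray between -0.005 and 0.095 m) or (x of block2 in the frame of tray between -0.133 and -0.043 m and y of block2 in the frame of tray between -0.005 and 0.095 m) or (x of block3 in the frame of tray between -0.133 and -0.043 m and y of block3 in the frame of tray between -0.005 and 0.095 m) or (x of block4 in the frame of tray between -0.133 and -0.043 m and y of block4 in the frame of tray between -0.005 and 0.095 m) or (x of block5 in the frame of tray between -0.133 and -0.043 m and y of block5 in the frame of tray between -0.005 and 0.095 m) or (x of block6 in the frame of tray between -0.133 and -0.043 m and y of block6 in the frame of tray between -0.005 and 0.095 m) or (x of block7 in the frame of tray between -0.133 and -0.043 m and y of block7 in the frame of tray between -0.005 and 0.095 m)) and ((x of block1 in the frame of tray between -0.045 and 0.045 m and y of block1 in the frame of tray between -0.095 and 0.005 m) or (x of block2 in the frame of tray between -0.045 and 0.045 m and y of block2 in the frame of tray between -0.095 and 0.005 m) or (x of block3 in the frame of tray between -0.045 and 0.045 m and y of block3 in the frame of tray between -0.095 and 0.005 m) or (x of block4 in the frame of tray between -0.045 and 0.045 m and y of block4 in the frame of tray between -0.095 and 0.005 m) or (x of block5 in the frame of tray between -0.045 and 0.045 m and y of block5 in the frame of tray between -0.095 and 0.005 m) or (x of block6 in the frame of tray between -0.045 and 0.045 m and y of block6 in the frame of tray between -0.095 and 0.005 m) or (x of block7 in the frame of tray between -0.045 and 0.045 m and y of block7 in the frame of tray between -0.095 and 0.005 m)) and ((x of block1 in the frame of tray between -0.045 and 0.045 m and y of block1 in the frame of tray between -0.005 and 0.095 m) or (x of block2 in the frame of tray between -0.045 and 0.045 m and y of block2 in the frame of tray between -0.005 and 0.095 m) or (x of block3 in the frame of tray between -0.045 and 0.045 m and y of block3 in the frame of tray between -0.005 and 0.095 m) or (x of block4 in the frame of tray between -0.045 and 0.045 m and y of block4 in the frame of tray between -0.005 and 0.095 m) or (x of block5 in the frame of tray between -0.045 and 0.045 m and y of block5 in the frame of tray between -0.005 and 0.095 m) or (x of block6 in the frame of tray between -0.045 and 0.045 m and y of block6 in the frame of tray between -0.005 and 0.095 m) or (x of block7 in the frame of tray between -0.045 and 0.045 m and y of block7 in the frame of tray between -0.005 and 0.095 m)) and ((x of block1 in the frame of tray between 0.043 and 0.133 m and y of block1 in the frame of tray between -0.095 and 0.005 m) or (x of block2 in the frame of tray between 0.043 and 0.133 m and y of block2 in the frame of tray between -0.095 and 0.005 m) or (x of block3 in the frame of tray between 0.043 and 0.133 m and y of block3 in the frame of tray between -0.095 and 0.005 m) or (x of block4 in the frame of tray between 0.043 and 0.133 m and y of block4 in the frame of tray between -0.095 and 0.005 m) or (x of block5 in the frame of tray between 0.043 and 0.133 m and y of block5 in the frame of tray between -0.095 and 0.005 m) or (x of block6 in the frame of tray between 0.043 and 0.133 m and y of block6 in the frame of tray between -0.095 and 0.005 m) or (x of block7 in the frame of tray between 0.043 and 0.133 m and y of block7 in the frame of tray between -0.095 and 0.005 m)) and ((x of block1 in the frame of tray between 0.043 and 0.133 m and y of block1 in the frame of tray between -0.005 and 0.095 m) or (x of block2 in the frame of tray between 0.043 and 0.133 m and y of block2 in the frame of tray between -0.005 and 0.095 m) or (x of block3 in the frame of tray between 0.043 and 0.133 m and y of block3 in the frame of tray between -0.005 and 0.095 m) or (x of block4 in the frame of tray between 0.043 and 0.133 m and y of block4 in the frame of tray between -0.005 and 0.095 m) or (x of block5 in the frame of tray between 0.043 and 0.133 m and y of block5 in the frame of tray between -0.005 and 0.095 m) or (x of block6 in the frame of tray between 0.043 and 0.133 m and y of block6 in the frame of tray between -0.005 and 0.095 m) or (x of block7 in the frame of tray between 0.043 and 0.133 m and y of block7 in the frame of tray between -0.005 and 0.095 m))), for 0.3 s.
At the end, for the whole second after the job is handed in: All blocks flat on the bed inside the walls (centre 3 to 15 mm above it). Round each of six tray points (x -88, 0, 88; y -45, 45 mm) a block centre within 45 mm in x, 50 in y. Rake released in its stand: within 15 mm in x, y, origin below 20 mm, within 12 degrees of upright. All at rest (all of step 2 and z of rake in the frame of stand below 0.02 m and x of rake in the frame of stand between -0.015 and 0.015 m and y of rake in the frame of stand between -0.015 and 0.015 m and angle between the z axis of rake and the z axis of stand, either way round below 0.21 rad and linear speed of each of block1, block2, block3, block4, block5, block6, block7, rake below 0.02 m/s); the robot touches nothing.
It fails at once if the fingers push a block (over 1 N) (contact force between the fingers and block1 above 1 N or contact force between the fingers and block2 above 1 N or contact force between the fingers and block3 above 1 N or contact force between the fingers and block4 above 1 N or contact force between the fingers and block5 above 1 N or contact force between the fingers and block6 above 1 N or contact force between the fingers and block7 above 1 N).
It fails at once if a bystander (bottle, dropper or tube) is moved more than 30 mm or the bottles tipped (distance of any of strip_bottle, dropper, tube_w from where it was at the start of the episode above 0.03 m or angle between any of strip_bottle, dropper's own z axis and vertical above 0.5 rad).
It also fails if it takes over 64 s, if anything falls off the work surface, if the arm or the gripper's body presses on something with over 40 N, if the wrist force passes 120 N, or if a joint passes its speed limit or range.

## Working session

There is one attempt and no reset: what is moved stays moved. The work goes in short steps, Python scripts to look and compute and a tool call to move; the robot and the scene stay as the last step left them, time stands still between calls to the robot, and variables do not carry over. Pictures are saved under pics/ and viewed, and the job is handed in when it is done.

Besides the shell and the picture viewer there is one more tool, called as name(argument=value, ...) on one line, values as JSON. apply_moves: Moves the arm, as the interface text tells. Its arguments: {"type":"object","properties":{"commands":{"type":"array"}},"required":["commands"]}

```bash
mkdir -p pics; cat > h.py <<'E'
import numpy as np, cv2
from cell import ctrl
from scipy.spatial.transform import Rotation as R
def snap(cam,name):
    c=ctrl.capture(cam); cv2.imwrite(f'pics/{name}.png',cv2.cvtColor(c['pixels'],cv2.COLOR_RGB2BGR)); return c
def cam(c):
    f=240/np.tan(np.radians(c['vfov'])/2); return f,np.array(c['world_from_camera'])
def proj(c,p):
    f,T=cam(c); q=np.linalg.inv(T)@np.r_[p,1]; return np.array([c['cx']+f*q[0]/q[2],c['cy']+f*q[1]/q[2]])
def ray(c,u,v,z):
    f,T=cam(c); d=T[:3,:3]@np.array([(u-c['cx'])/f,(v-c['cy'])/f,1]); o=T[:3,3]; return o+d*(z-o[2])/d[2]
E
python3 - <<'E'
from h import *
np.set_printoptions(precision=4,suppress=True)
for cn in ['scene','top']:
    c=snap(cn,cn+'0'); print(cn,c['vfov'],c['cx'],c['cy'],c['world_from_camera'])
    for n in ['tray','stand','stand_slope','rake','rake_grip','strip_bottle','dropper','tube_w','block1']:
        print(n,[(np.round(d['point'],4).tolist(),round(d['conf'],2)) for d in ctrl.mark_of(n,cn)][:8])
print(ctrl.sense())
E
```

```text
scene 54.478112833740326 320.9181728405241 238.8069799059771 [[-0.4572 -0.5346  0.7107 -0.2394]
 [-0.8892  0.2568 -0.3787  0.4011]
 [ 0.02   -0.8051 -0.5928  0.7696]
 [ 0.      0.      0.      1.    ]]
tray [([0.5833, 0.0227, -0.0005], 0.78), ([0.6809, 0.2687, -0.0016], 0.67)]
stand [([0.5627, 0.3854, -0.0002], 0.62)]
stand_slope [([0.5256, 0.3721, 0.1117], 0.69), ([0.5877, 0.0203, 0.001], 0.18)]
rake [([0.4164, 0.1765, 0.002], 0.61), ([0.5276, 0.3743, 0.1077], 0.59), ([0.6807, 0.2697, -0.0017], 0.46)]
rake_grip [([0.6783, 0.036, 0.0333], 0.16)]
strip_bottle []
dropper [([0.6812, 0.2649, 0.0007], 0.78), ([0.6255, 0.0613, 0.0165], 0.49), ([0.676, -0.0248, 0.0169], 0.44), ([0.6202, -0.0284, 0.0162], 0.34), ([0.4154, 0.1811, 0.0042], 0.26)]
tube_w [([0.6856, 0.0547, 0.0154], 0.52), ([0.4169, 0.1783, 0.001], 0.49)]
block1 [([0.5743, 0.2154, 0.0087], 0.95), ([0.6657, -0.0389, 0.0319], 0.86), ([0.6871, 0.058, 0.0141], 0.68), ([0.6792, 0.0391, 0.0323], 0.68), ([0.619, 0.0067, 0.0362], 0.67), ([0.6255, 0.0601, 0.0172], 0.56), ([0.6779, -0.0222, 0.0183], 0.56), ([0.6205, -0.0266, 0.0182], 0.5
[... 782 characters left out ...]
 0.76), ([0.6713, 0.3716, -0.0028], 0.7), ([0.6166, -0.0249, 0.0167], 0.68), ([0.6768, 0.0401, 0.0368], 0.6), ([0.6896, 0.0541, 0.0133], 0.59), ([0.7255, -0.4338, 0.0104], 0.57)]
{'t': 1.0, 'qpos': array([ 90.3123,  28.6992, -24.4643,  88.8311,  12.6521,  65.2207,
       -12.048 ]), 'joint_velocities': array([-0.0636,  0.0185,  0.0349,  0.0512,  0.0077, -0.058 , -0.0056]), 'tau': array([ -0.0003, -56.9384,  -5.811 , -28.134 ,   0.0126,   0.0016,
         0.    ]), 'position': array([ 0.1657, -0.6285,  0.2313]), 'orientation': array([118.8102,  89.9994, -46.4194]), 'ft_force': array([-0.4123, -0.9438,  0.8083]), 'wrist_torque': array([-0.0089, -0.0538,  0.0271]), 'width': 0.08547674518421704}
```

View pics/scene0.png

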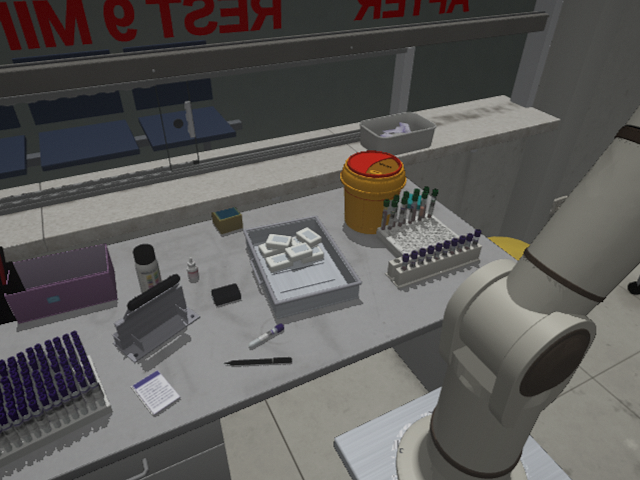

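View pics/top0.png

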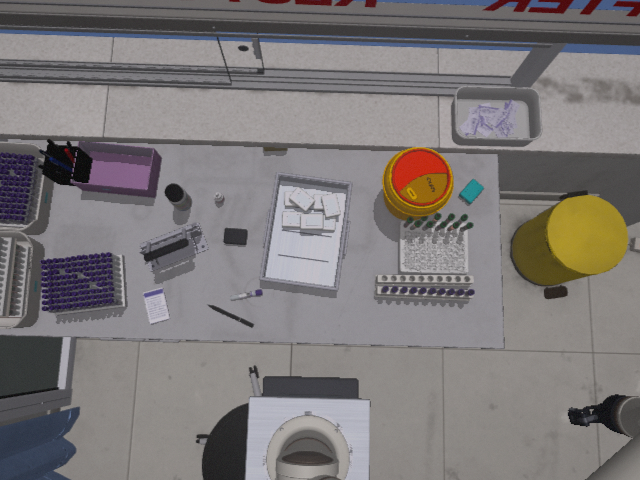

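```bash
python3 - <<'E'
import cv2
t=cv2.imread('pics/top0.png')
cv2.imwrite('pics/top0_tray.png',cv2.resize(t[165:300,255:360],None,fx=5,fy=4.4,interpolation=cv2.INTER_CUBIC)[:600])
cv2.imwrite('pics/top0_stand.png',cv2.resize(t[210:280,130:220],None,fx=8,fy=8,interpolation=cv2.INTER_CUBIC))
s=cv2.imread('pics/scene0.png')
cv2.imwrite('pics/scene0_stand.png',cv2.resize(s[240:370,100:210],None,fx=4.5,fy=4.5,interpolation=cv2.INTER_CUBIC))
E
```

```text
(no output)
```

View pics/top0_tray.png

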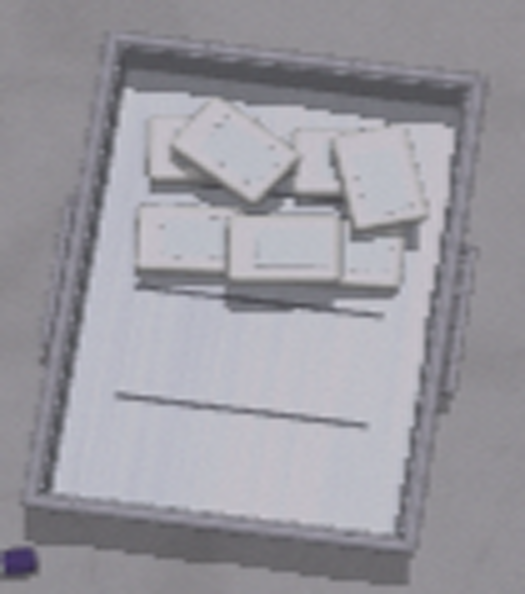

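View pics/top0_stand.png

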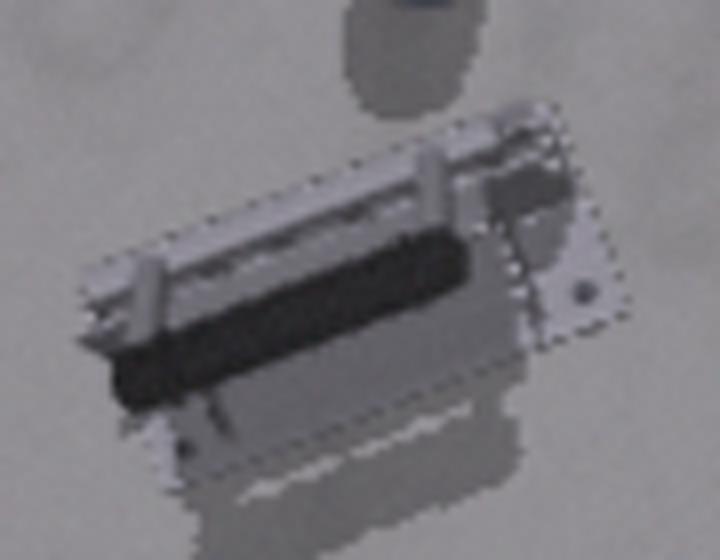

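View pics/scene0_stand.png

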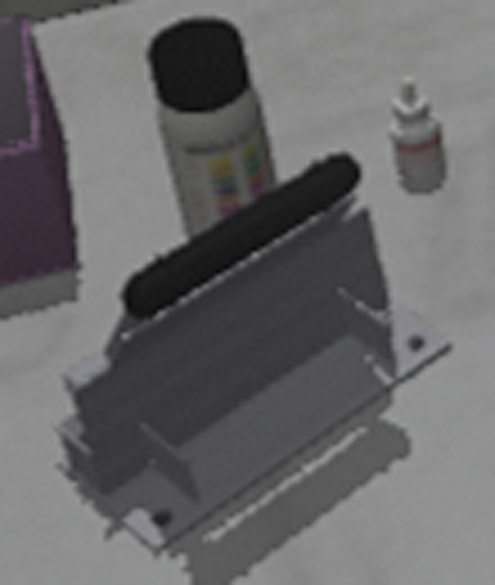

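```bash
cat > fit.py <<'E'
from h import *
from scipy.optimize import least_squares, minimize
np.set_printoptions(precision=4,suppress=True)
def T2(p,P):
    c,s=np.cos(p[2]),np.sin(p[2]); return np.c_[p[0]+c*P[:,0]-s*P[:,1],p[1]+s*P[:,0]+c*P[:,1],P[:,2]]
def grip_pts():
    g=np.array([[a,b,c] for a in(-9,9) for b in(-58,58) for c in(-13,13)])/1e3
    th=np.radians(-35); Ry=np.array([[np.cos(th),0,np.sin(th)],[0,1,0],[-np.sin(th),0,np.cos(th)]])
    return g@Ry.T+np.array([-.0516,0,.1297+.004])
E
python3 - <<'E'
from fit import *
c=ctrl.capture('top'); cs=ctrl.capture('scene')
uv=np.array([[108,38],[485,75],[412,548],[25,500]],float); uv=np.c_[255+uv[:,0]/5-.4,165+uv[:,1]/4.4-.4]
O=np.array([[.146,.101,.054],[.146,-.101,.054],[-.146,-.101,.054],[-.146,.101,.054]])
r=least_squares(lambda p:(np.array([proj(c,q) for q in T2(p,O)])-uv).ravel(),[.588,.022,-.05])
print('tray',r.x,np.degrees(r.x[2]),r.fun)
# tray in scene: check
print([proj(cs,q) for q in T2(r.x,O)])
G=grip_pts()
masks=[]
for cc,(v0,v1,u0,u1) in ((c,(230,265,140,195)),(cs,(270,315,125,185))):
    im=cc['pixels'].astype(int).max(2)<60; m=np.zeros_like(im); m[v0:v1,u0:u1]=im[v0:v1,u0:u1]
    n,l,st,_=cv2.connectedComponentsWithStats(m.astype(np.uint8)); k=1+np.argmax(st[1:,4]); m=l==k; masks.append((cc,m)); print(st[k])
def loss(p):
    L=0
    for cc,m in masks:
        q=np.array([proj(cc,x) for x in T2(p,G)]).astype(np.float32); h=cv2.convexHull(q*16).astype(int)
        im=np.zeros(m.shape,np.uint8); cv2.fillConvexPoly(im,h,1,shift=4); a=im>0
        L+=1-(a&m).sum()/(a|m).sum()
    return L
best=min((minimize(loss,[.5627,.388,y],method='Nelder-Mead',options=dict(initial_simplex=np.array([[.5627,.388,y],[.575,.388,y],[.5627,.4,y],[.5627,.388,y+.1]]),xatol=1e-5)) for y in(-.5,-.4,-.3,.3,.4,.5,.6)),key=lambda r:r.fun)
print('rake',best.x,np.degrees(best.x[2]),best.fun)
E
```

```text
tray [ 0.5847  0.022  -0.1065] -6.100732753643419 [ 0.7646 -0.4974 -1.2744  0.9647 -0.4523 -0.4854  0.9403  0.0916]
[array([244.9716, 229.982 ]), array([316.4758, 215.9372]), array([361.1778, 282.0802]), array([276.9747, 303.1125])]
[144 239  44  22 367]
[127 275  53  40 776]
rake [0.5522 0.3914 0.4197] 24.04475911414493 0.6560918267502504
```

```bash
cat > ov.py <<'E'
from fit import *
import sys
S=np.array([.5522,.3914,.4197]); TR=np.array([.5847,.022,-.1065])
def stand_lines():
    a=lambda *p:np.array(p,float)/1e3
    t=np.tan(np.radians(35))
    L=[[a(-14.5,y,73),a(-14.5-35*t,y,108)] for y in(-62,62)]+[[a(-14.5-35*t,-62,108),a(-14.5-35*t,62,108)],[a(9,-80,21),a(9,80,21)],[a(-14.5,-62,73),a(-14.5,62,73)]]
    return L
def tray_lines():
    O=np.array([[.146,.101,.054],[.146,-.101,.054],[-.146,-.101,.054],[-.146,.101,.054]]);I=np.array([[.14,.095,.006],[.14,-.095,.006],[-.14,-.095,.006],[-.14,.095,.006]])
    return [[X[i],X[(i+1)%4]] for X in(O,I) for i in range(4)]
def draw(c,S,TR,name,box,k):
    v0,v1,u0,u1=box
    im=cv2.resize(cv2.cvtColor(c['pixels'],cv2.COLOR_RGB2BGR)[v0:v1,u0:u1],None,fx=k,fy=k,interpolation=cv2.INTER_CUBIC)
    def ln(p,q,col):
        f=lambda x:tuple(int(z) for z in ((proj(c,x)-[u0,v0]+.5)*k))
        cv2.line(im,f(p),f(q),col,1)
    for p,q in stand_lines(): 
        P=T2(S,np.array([p,q])); ln(P[0],P[1],(0,0,255))
    G=T2(S,grip_pts())
    for i in range(8):
        for j in range(3):
            if not i&(1<<j): ln(G[i],G[i|1<<j],(0,255,0))
    for p,q in tray_lines():
        P=T2(TR,np.array([p,q])); ln(P[0],P[1],(255,0,0))
    cv2.imwrite(f'pics/{name}.png',im)
if __name__=='__main__':
    c=ctrl.capture('top');cs=ctrl.capture('scene'); n=sys.argv[1]
    draw(c,S,TR,n+'a',(200,300,130,220),6); draw(cs,S,TR,n+'b',(240,370,100,210),4.5)
    draw(cs,S,TR,n+'c',(200,330,235,370),4.5)
    draw(c,S,TR,n+'d',(165,300,255,360),4.4)
    for t in('stand','rake','stand_slope','rake_grip','tray'):
        for cn in('top','scene'): print(t,cn,[(np.round(d['point'],4).tolist(),round(d['conf'],2)) for d in ctrl.mark_of(t,cn)][:2])
E
python3 ov.py ov1; python3 -c "
import cv2,numpy as np
a=[cv2.imread(f'pics/ov1{x}.png') for x in 'ab']
a=[cv2.resize(x,(400,int(x.shape[0]*400/x.shape[1]))) for x in a]
H=max(x.shape[0] for x in a); a=[cv2.copyMakeBorder(x,0,H-x.shape[0],0,0,0) for x in a]
cv2.imwrite('pics/ov1ab.png',np.hstack(a))
a=[cv2.imread(f'pics/ov1{x}.png') for x in 'dc']
a=[cv2.resize(x,(400,int(x.shape[0]*400/x.shape[1]))) for x in a]
H=max(x.shape[0] for x in a); a=[cv2.copyMakeBorder(x,0,H-x.shape[0],0,0,0) for x in a]
cv2.imwrite('pics/ov1cd.png',np.hstack(a))
"
```

```text
stand top [([0.561, 0.3946, 0.0046], 0.91)]
stand scene [([0.5611, 0.3866, 0.0013], 0.78)]
rake top [([0.5612, 0.392, 0.0051], 0.61)]
rake scene []
stand_slope top [([0.5274, 0.3724, 0.1065], 0.63), ([0.5629, 0.3918, 0.0032], 0.22)]
stand_slope scene [([0.528, 0.3684, 0.1102], 0.71)]
rake_grip top [([0.5089, 0.3701, 0.1318], 0.66)]
rake_grip scene [([0.5122, 0.3747, 0.1316], 0.8)]
tray top [([0.5889, 0.0203, -0.0016], 0.8), ([0.5617, 0.3926, 0.0062], 0.37)]
tray scene [([0.585, 0.0218, -0.0005], 0.74)]
```

View pics/ov1ab.png

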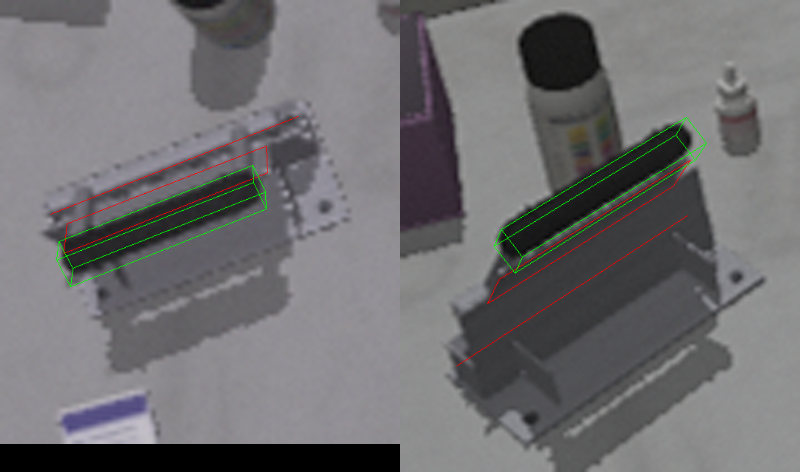

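View pics/ov1cd.png

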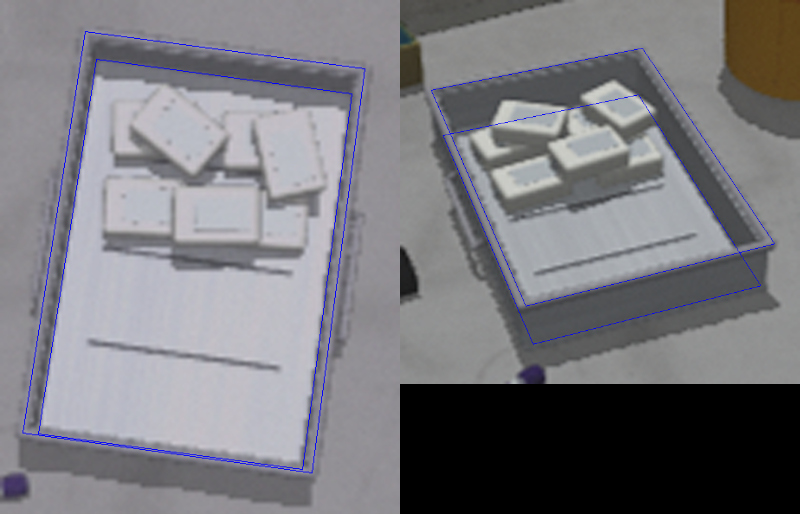

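```bash
cat >> fit.py <<'E'
def grip_ell():
    a=np.linspace(0,2*np.pi,24,endpoint=False); g=[]
    for y,s in((-58,.55),(-55,.85),(-50,1),(50,1),(55,.85),(58,.55)):
        g+= [[9*s*np.cos(t),y,13*s*np.sin(t)] for t in a]
    g=np.array(g)/1e3
    th=np.radians(-35); Ry=np.array([[np.cos(th),0,np.sin(th)],[0,1,0],[-np.sin(th),0,np.cos(th)]])
    return g@Ry.T+np.array([-.0516,0,.1297+.004])
def gmask(cc,box,thr=62):
    v0,v1,u0,u1=box
    im=cc['pixels'].astype(int).max(2)<thr; m=np.zeros_like(im); m[v0:v1,u0:u1]=im[v0:v1,u0:u1]
    n,l,st,_=cv2.connectedComponentsWithStats(m.astype(np.uint8)); k=1+np.argmax(st[1:,4]); return l==k
E
python3 - <<'E'
from fit import *
c=ctrl.capture('top'); cs=ctrl.capture('scene')
G=grip_ell()
M=[(c,gmask(c,(230,265,140,195))),(cs,gmask(cs,(270,315,125,185)))]
def mk(masks):
  def loss(p):
    L=0
    for cc,m in masks:
        X=T2(p[:3],G); X[:,2]+=(p[3] if len(p)>3 else 0)
        f,T=cam(cc); q=(np.c_[X,np.ones(len(X))]@np.linalg.inv(T).T); q=np.c_[cc['cx']+f*q[:,0]/q[:,2],cc['cy']+f*q[:,1]/q[:,2]].astype(np.float32)
        h=cv2.convexHull(q); h=np.round(h*16).astype(int)
        im=np.zeros(m.shape,np.uint8); cv2.fillConvexPoly(im,h,1,shift=4); a=im>0
        L+=1-(a&m).sum()/(a|m).sum()
    return L
  return loss
def fit(masks,z=False):
    best=None
    for y in(.25,.35,.45):
        x0=np.array([.558,.389,y]+([0] if z else [])); s=[x0]
        for i,d in enumerate([.012,.012,.15]+([.01] if z else [])): e=x0.copy(); e[i]+=d; s.append(e)
        r=minimize(mk(masks),x0,method='Nelder-Mead',options=dict(initial_simplex=np.array(s),xatol=1e-5,fatol=1e-4))
        if best is None or r.fun<best.fun: best=r
    return best.x,np.degrees(best.x[2]),best.fun
print(fit(M)); print(fit(M,True)); print(fit(M[:1])); print(fit(M[1:]))
E
```

```text
(array([0.554 , 0.3926, 0.435 ]), np.float64(24.92496355340039), np.float64(0.5536809931040003))
(array([0.5526, 0.3932, 0.426 , 0.004 ]), np.float64(24.407458152948237), np.float64(0.48395146270731837))
(array([0.5527, 0.3948, 0.4204]), np.float64(24.086298189041468), np.float64(0.07980049875311723))
(array([0.5563, 0.3956, 0.4327]), np.float64(24.791765181410643), np.float64(0.39225941422594146))
```

```bash
python3 - <<'E'
from fit import *
import ov
c=ctrl.capture('top'); cs=ctrl.capture('scene')
m=gmask(c,(230,265,140,195)); print(np.argwhere(m).min(0),np.argwhere(m).max(0), m.sum())
print(c['pixels'][236:266:1,165].max(1)); print(cs['pixels'][270:315,155].max(1))
ms=gmask(cs,(270,315,125,185)); print(np.argwhere(ms).min(0),np.argwhere(ms).max(0), ms.sum())
for S,n in(((.5527,.3948,.4204),'x1'),((.560,.391,.42),'x2')):
    S=np.array(S); ov.draw(c,S,ov.TR,n+'a',(220,275,135,205),5.7); ov.draw(cs,S,ov.TR,n+'b',(260,370,105,205),4)
    a=cv2.imread(f'pics/{n}a.png');b=cv2.imread(f'pics/{n}b.png'); print(a.shape,b.shape)
    a=cv2.copyMakeBorder(a,0,b.shape[0]-a.shape[0],0,0,0); cv2.imwrite(f'pics/{n}.png',np.hstack([a,b]))
E
```

```text
[239 144] [261 187] 371
[151 150 111  75  71 111 117 116 115  80  43  38  42  43  46  44  40  39
  51  98 104 102 104 102 101 102 103 104 106 102]
[70 75 71 69 62 59 63 59 61 69 73 73 73 77 78 51 34 31 34 31 29 27 27 26
 25 23 41 88 72 53 53 53 57 59 59 61 60 61 63 60 61 61 61 62 63]
[274 127] [314 179] 900
(314, 399, 3) (440, 400, 3)
(314, 399, 3) (440, 400, 3)
```

View pics/x1.png

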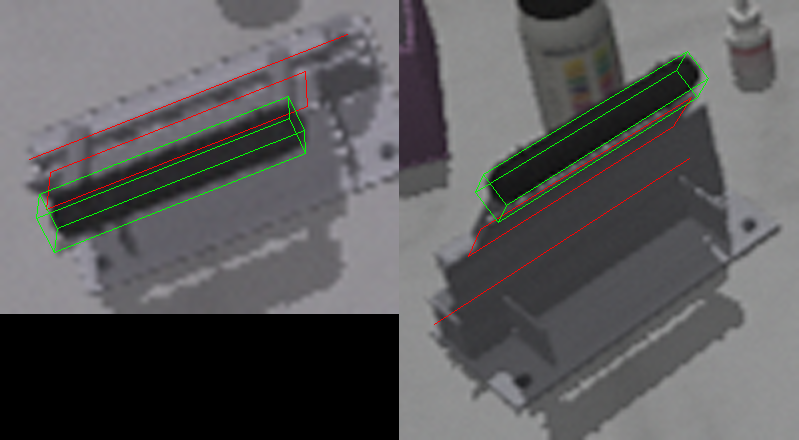

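View pics/x2.png

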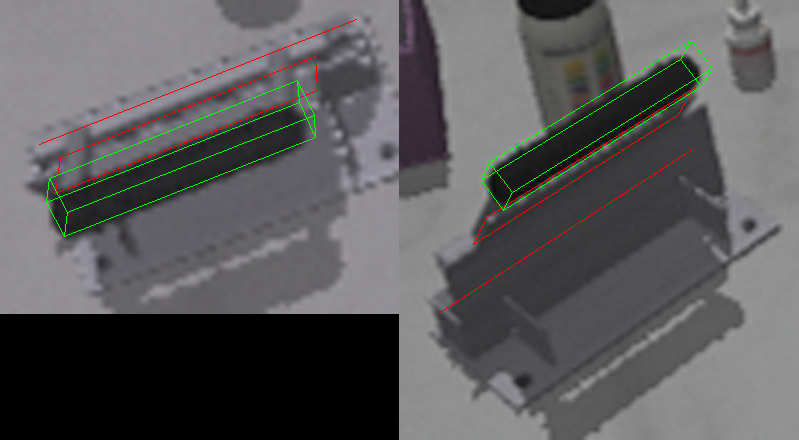

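```bash
cat >> fit.py <<'E'
def mkloss(masks,G):
  def loss(p):
    L=0
    for cc,m in masks:
        X=T2(p[:3],G); X[:,2]+=(p[3] if len(p)>3 else 0)
        f,T=cam(cc); q=(np.c_[X,np.ones(len(X))]@np.linalg.inv(T).T); q=np.c_[cc['cx']+f*q[:,0]/q[:,2],cc['cy']+f*q[:,1]/q[:,2]].astype(np.float32)
        h=cv2.convexHull(q); h=np.round(h*16).astype(int)
        im=np.zeros(m.shape,np.uint8); cv2.fillConvexPoly(im,h,1,shift=4); a=im>0
        L+=1-(a&m).sum()/(a|m).sum()
    return L
  return loss
def fitg(masks,z=False,G=None,x00=(.556,.392)):
    G=grip_ell() if G is None else G
    best=None
    for y in(.25,.35,.45):
        x0=np.array([*x00,y]+([0] if z else [])); s=[x0]
        for i,d in enumerate([.012,.012,.15]+([.01] if z else [])): e=x0.copy(); e[i]+=d; s.append(e)
        r=minimize(mkloss(masks,G),x0,method='Nelder-Mead',options=dict(initial_simplex=np.array(s),xatol=1e-5,fatol=1e-4))
        if best is None or r.fun<best.fun: best=r
    return best.x,np.degrees(best.x[2]),best.fun
E
python3 - <<'E'
from fit import *
c=ctrl.capture('top'); cs=ctrl.capture('scene')
M=[(c,gmask(c,(230,265,140,195),65)),(cs,gmask(cs,(270,315,125,185),47))]
print(M[1][1].sum())
print(fitg(M)); print(fitg(M,True)); print(fitg(M[:1])); print(fitg(M[1:]))
E
```

```text
541
(array([0.5552, 0.3916, 0.4006]), np.float64(22.954224450025976), np.float64(0.2577272850561262))
(array([0.5535, 0.3919, 0.4126, 0.0032]), np.float64(23.64279965407841), np.float64(0.2028969788992927))
(array([0.5528, 0.3942, 0.4213]), np.float64(24.136709708860014), np.float64(0.07196029776674939))
(array([0.5577, 0.3934, 0.4416]), np.float64(25.304521172573086), np.float64(0.10596026490066224))
```

```bash
cat > plan.py <<'E'
from h import *
np.set_printoptions(precision=4,suppress=True)
S=np.array([.555,.3925,np.radians(24.1)]); TR=np.array([.5855,.022,np.radians(-6.1)])
def mat(Rm,p): T=np.eye(4); T[:3,:3]=Rm; T[:3,3]=p; return T
def cur():
    s=ctrl.sense(); return mat(R.from_euler('xyz',s['orientation'],degrees=True).as_matrix(),s['position'])
th=np.radians(35)
SG=-1   # tool y sign relative to rake's (c,0,s)
def tg(sg=None,off=0.):
    sg=SG if sg is None else sg
    x=np.array([np.sin(th),0,-np.cos(th)]); y=sg*np.array([np.cos(th),0,np.sin(th)]); z=np.cross(x,y)
    return mat(np.c_[x,y,z],np.array([-.0516,0,.1297])+x*(.019+off))
def rake(x,y,z,yaw,pitch=0):
    return mat(R.from_euler('ZY',[yaw,pitch],degrees=True).as_matrix(),[x,y,z])
def trayrake(x,y,z,dyaw=0,pitch=0): # tray frame
    c,s=np.cos(TR[2]),np.sin(TR[2]); return rake(TR[0]+c*x-s*y,TR[1]+s*x+c*y,z,np.degrees(TR[2])+dyaw,pitch)
def rows(targets,hand,T0=None,nmin=0,spd=50.,aspd=8.5):
    """targets: list of (Ttool, speed mm/row). prints rows relative to T0"""
    T0=cur() if T0 is None else T0
    prev=T0; out=[]
    for t in targets:
        T,sp=t if isinstance(t,tuple) else (t,spd)
        d=np.linalg.norm(T[:3,3]-prev[:3,3])*1e3; rv=R.from_matrix(prev[:3,:3].T@T[:3,:3]).as_rotvec(degrees=True)
        n=max(1,int(np.ceil(max(d/sp,np.linalg.norm(rv)/aspd)-1e-6)))
        for i in range(1,n+1):
            f=i/n
            Ti=mat(prev[:3,:3]@R.from_rotvec(rv*f,degrees=True).as_matrix(),prev[:3,3]*(1-f)+T[:3,3]*f)
            D=np.linalg.inv(T0)@Ti
            out.append([np.round(D[:3,3]*1e3,0).astype(int).tolist(),np.round(R.from_matrix(D[:3,:3]).as_rotvec(degrees=True),1).tolist(),hand])
        prev=T
    print(len(out)); print(str(out).replace(' ',''))
    return out
def st():
    s=ctrl.sense(); print('t',s['t'],'pos',s['position'],'q',np.round(s['qpos'],1),'F',s['ft_force'],'w',s['width'])
E
python3 - <<'E'
from plan import *
T=cur(); print(T)
Sr=rake(S[0],S[1],.004,24.1)
for sg in(1,-1):
    G=Sr@tg(sg); print(sg,G, np.degrees(np.linalg.norm(R.from_matrix(T[:3,:3].T@G[:3,:3]).as_rotvec())))
    # yaw of tool y relative to base azimuth
for A,az in((T,np.degrees(np.arctan2(T[1,3],T[0,3]))),(Sr@tg(1),35),(Sr@tg(-1),35)):
    print(np.degrees(np.arctan2(A[1,1],A[0,1]))-az)
E
```

```text
[[ 0.0001  0.2549 -0.967   0.1657]
 [-0.0001 -0.967  -0.2549 -0.6285]
 [-1.      0.0001 -0.      0.2313]
 [ 0.      0.      0.      1.    ]]
1 [[ 0.5236  0.7477  0.4083  0.5178]
 [ 0.2342  0.3345 -0.9128  0.3759]
 [-0.8192  0.5736  0.      0.1181]
 [ 0.      0.      0.      1.    ]] 103.76074439706686
-1 [[ 0.5236 -0.7477 -0.4083  0.5178]
 [ 0.2342 -0.3345  0.9128  0.3759]
 [-0.8192 -0.5736  0.      0.1181]
 [ 0.      0.      0.      1.    ]] 86.73067080089812
-0.001686580431325524
-10.899999999999999
-190.9
```

```bash
sed -i 's/^SG=-1/SG=1/' plan.py; cat >> plan.py <<'E'
def seq(targets,hand,spd=48.,aspd=8.4,T0=None):
    """dense path split in chunks of 12 rows, each relative to planned chunk start (rounded numbers tracked)"""
    T0=cur() if T0 is None else T0
    prev=T0; poses=[]
    for t in targets:
        T,sp=t if isinstance(t,tuple) else (t,spd)
        d=np.linalg.norm(T[:3,3]-prev[:3,3])*1e3; rv=R.from_matrix(prev[:3,:3].T@T[:3,:3]).as_rotvec(degrees=True)
        n=max(1,int(np.ceil(max(d/sp,np.linalg.norm(rv)/aspd)-1e-6)))
        for i in range(1,n+1):
            f=i/n; poses.append(mat(prev[:3,:3]@R.from_rotvec(rv*f,degrees=True).as_matrix(),prev[:3,3]*(1-f)+T[:3,3]*f))
        prev=T
    B=T0
    for k in range(0,len(poses),12):
        out=[]
        for Ti in poses[k:k+12]:
            D=np.linalg.inv(B)@Ti; p=np.round(D[:3,3]*1e3,0); r=np.round(R.from_matrix(D[:3,:3]).as_rotvec(degrees=True),1)
            out.append([p.astype(int).tolist(),r.tolist(),hand])
        B=B@mat(R.from_rotvec(r,degrees=True).as_matrix(),p/1e3)
        print(len(out),str(out).replace(' ',''))
E
python3 - <<'E'
from plan import *
T0=cur(); az0=np.degrees(np.arctan2(T0[1,3],T0[0,3]))
def cyl(az,r,z): 
    a=np.radians(az); return mat(R.from_euler('z',az-az0,degrees=True).as_matrix()@T0[:3,:3],[r*np.cos(a),r*np.sin(a),z])
G=rake(S[0],S[1],.004,24.1)@tg()
pre=G@mat(np.eye(3),[-.10,0,0])
print(pre)
seq([cyl(-60,.62,.33),cyl(-40,.58,.37),cyl(-20,.57,.37),cyl(0,.57,.37),cyl(15,.57,.34),cyl(26,.57,.30),pre],0,spd=49)
E
```

```text
[[ 0.5236  0.7477  0.4083  0.4655]
 [ 0.2342  0.3345 -0.9128  0.3525]
 [-0.8192  0.5736  0.      0.2001]
 [ 0.      0.      0.      1.    ]]
12 [[[-20,-10,-33],[-3.0,0.0,-0.0],0],[[-39,-21,-65],[-6.1,0.0,-0.0],0],[[-59,-31,-98],[-9.1,0.0,-0.0],0],[[-79,-41,-130],[-12.2,0.0,-0.0],0],[[-99,-52,-163],[-15.2,0.0,-0.0],0],[[-107,-77,-197],[-19.2,0.0,-0.0],0],[[-115,-102,-232],[-23.2,0.0,-0.0],0],[[-123,-126,-266],[-27.2,0.0,-0.0],0],[[-131,-151,-300],[-31.2,0.0,-0.0],0],[[-139,-176,-335],[-35.2,0.0,-0.0],0],[[-139,-206,-361],[-39.2,0.0,-0.0],0],[[-139,-236,-388],[-43.2,0.0,-0.0],0]]
12 [[[0,-3,-40],[-4.0,0.0,0.0],0],[[0,-7,-80],[-8.0,0.0,0.0],0],[[0,-10,-119],[-12.0,0.0,0.0],0],[[0,-25,-156],[-16.0,0.0,0.0],0],[[0,-40,-193],[-20.0,0.0,0.0],0],[[0,-54,-229],[-24.0,0.0,0.0],0],[[0,-69,-266],[-28.0,0.0,0.0],0],[[0,-84,-303],[-32.0,0.0,0.0],0],[[8,-108,-332],[-35.8,0.0,0.0],0],[[15,-132,-360],[-39.5,0.0,0.0],0],[[23,-155,-389],[-43.3,0.0,0.0],0],[[30,-179,-418],[-47.0,0.0,0.0],0]]
8 [[[14,-4,-36],[-3.7,0.0,0.0],0],[[27,-7,-72],[-7.4,0.0,0.0],0],[[40,-11,-108],[-11.0,0.0,0.0],0],[[60,-14,-131],[-10.6,0.6,7.0],0],[[80,-18,-153],[-10.2,1.1,14.0],0],[[100,-22,-175],[-9.8,1.7,21.0],0],[[120,-26,-197],[-9.3,2.2,27.9],0],[[140,-29,-220],[-8.8,2.8,34.9],0]]
```

apply_moves(commands=[[[-20, -10, -33], [-3, 0, 0], 0], [[-39, -21, -65], [-6.1, 0, 0], 0], [[-59, -31, -98], [-9.1, 0, 0], 0], [[-79, -41, -130], [-12.2, 0, 0], 0], [[-99, -52, -163], [-15.2, 0, 0], 0], [[-107, -77, -197], [-19.2, 0, 0], 0], [[-115, -102, -232], [-23.2, 0, 0], 0], [[-123, -126, -266], [-27.2, 0, 0], 0], [[-131, -151, -300], [-31.2, 0, 0], 0], [[-139, -176, -335], [-35.2, 0, 0], 0], [[-139, -206, -361], [-39.2, 0, 0], 0], [[-139, -236, -388], [-43.2, 0, 0], 0]])

```text
t: 3.2
position: [0.4827, -0.2978, 0.3719]
orientation: [85.2, 89.9, -36.4]
ft_force: [0.3, 0.6, -0.9]
width: 0.0856
```

apply_moves(commands=[[[0, -3, -40], [-4, 0, 0], 0], [[0, -7, -80], [-8, 0, 0], 0], [[0, -10, -119], [-12, 0, 0], 0], [[0, -25, -156], [-16, 0, 0], 0], [[0, -40, -193], [-20, 0, 0], 0], [[0, -54, -229], [-24, 0, 0], 0], [[0, -69, -266], [-28, 0, 0], 0], [[0, -84, -303], [-32, 0, 0], 0], [[8, -108, -332], [-35.8, 0, 0], 0], [[15, -132, -360], [-39.5, 0, 0], 0], [[23, -155, -389], [-43.3, 0, 0], 0], [[30, -179, -418], [-47, 0, 0], 0]])

```text
t: 4.4
position: [0.5497, 0.1511, 0.3412]
orientation: [65.5, 89.9, -9.2]
ft_force: [-0.1, 0.1, -0.0]
width: 0.0851
```

```bash
python3 - <<'E'
from plan import *
st(); print(cur())
G=rake(S[0],S[1],.004,24.1)@tg()
pre=G@mat(np.eye(3),[-.10,0,0])
seq([pre],0,spd=49)
E
```

```text
t 4.4 pos [0.5497 0.1511 0.3412] q [ 27.5  23.2 -60.2  92.   20.6  76.8 -20.2] F [-0.1374  0.1137 -0.0364] w 0.08507485838096626
[[ 0.0017  0.9645  0.2639  0.5497]
 [-0.0003  0.2639 -0.9645  0.1511]
 [-1.      0.0016  0.0007  0.3412]
 [ 0.      0.      0.      1.    ]]
6 [[[23,-5,-36],[-1.4,0.5,5.8],0],[[47,-9,-72],[-2.8,0.9,11.6],0],[[70,-14,-108],[-4.3,1.4,17.4],0],[[94,-19,-144],[-5.7,1.8,23.2],0],[[117,-24,-180],[-7.1,2.3,29.0],0],[[141,-28,-217],[-8.5,2.7,34.8],0]]
```

apply_moves(commands=[[[23, -5, -36], [-1.4, 0.5, 5.8], 0], [[47, -9, -72], [-2.8, 0.9, 11.6], 0], [[70, -14, -108], [-4.3, 1.4, 17.4], 0], [[94, -19, -144], [-5.7, 1.8, 23.2], 0], [[117, -24, -180], [-7.1, 2.3, 29.0], 0], [[141, -28, -217], [-8.5, 2.7, 34.8], 0], [[141, -28, -217], [-8.5, 2.7, 34.8], 0]])

```text
t: 5.1
position: [0.4755, 0.3369, 0.208]
orientation: [88.8, 56.4, 21.9]
ft_force: [1.8, -0.2, 0.6]
width: 0.0853
```

```bash
python3 - <<'E'
from plan import *
st(); print(cur())
G=rake(S[0],S[1],.004,24.1)@tg()
pre=G@mat(np.eye(3),[-.10,0,0]); print(pre)
c=snap('scene','pre_s'); c2=snap('top','pre_t')
for i in(0,1):
    cc=(c,c2)[i]; print(proj(cc,cur()[:3,3]))
im=cv2.imread('pics/pre_s.png'); cv2.imwrite('pics/pre_sc.png',cv2.resize(im[200:380,60:260],None,fx=4,fy=3.3,interpolation=cv2.INTER_CUBIC))
seq([(G,25)],0)
E
```

```text
t 5.1 pos [0.4755 0.3369 0.208 ] q [ -0.9  12.1 -48.8 127.5  62.6  25.4 -77.2] F [ 1.7645 -0.1905  0.6413] w 0.08534289049163403
[[ 0.5128  0.7656  0.3884  0.4755]
 [ 0.206   0.3294 -0.9214  0.3369]
 [-0.8334  0.5526  0.0112  0.208 ]
 [ 0.      0.      0.      1.    ]]
[[ 0.5236  0.7477  0.4083  0.4655]
 [ 0.2342  0.3345 -0.9128  0.3525]
 [-0.8192  0.5736  0.      0.2001]
 [ 0.      0.      0.      1.    ]]
[168.877  269.5278]
[170.5752 259.241 ]
5 [[[21,0,-3],[-0.1,0.2,0.3],0],[[42,-1,-7],[-0.1,0.4,0.7],0],[[63,-1,-10],[-0.2,0.6,1.0],0],[[84,-1,-13],[-0.3,0.8,1.3],0],[[105,-1,-17],[-0.3,1.0,1.7],0]]
```

View pics/pre_sc.png

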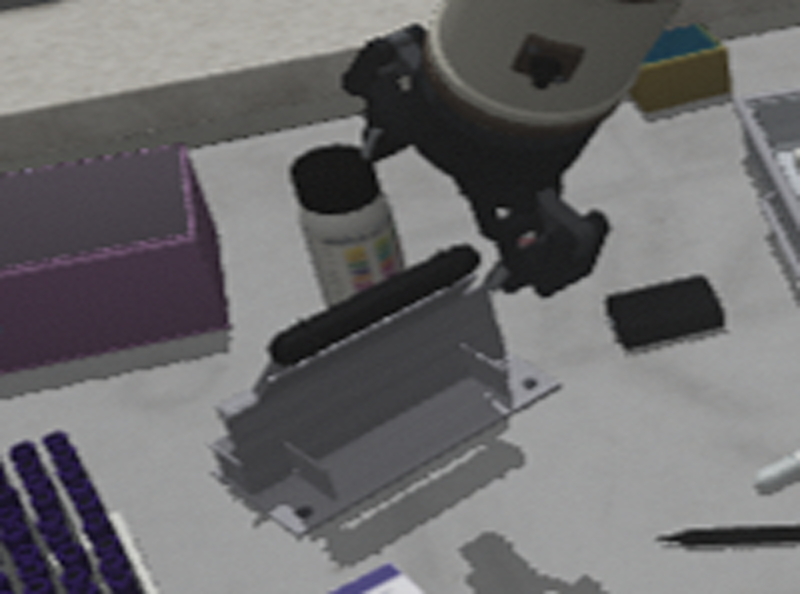

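View pics/pre_t.png

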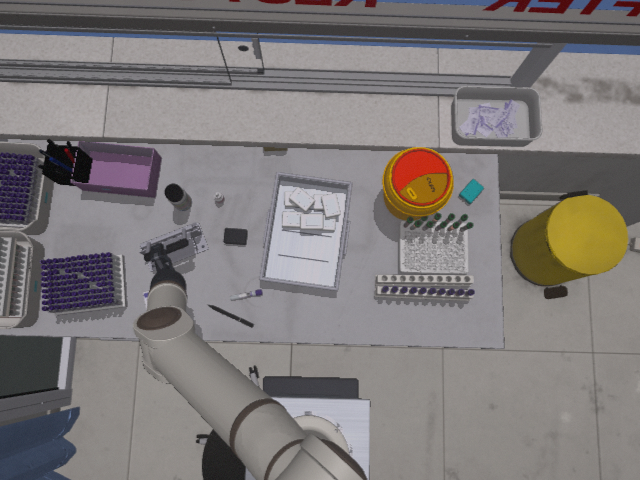

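```bash
python3 - <<'E'
from plan import *
st()
G=rake(S[0],S[1],.004,24.1)@tg()
seq([(G@mat(np.eye(3),[-.06,0,0]),25),(G,25)],0)
E
```

```text
t 5.2 pos [0.4724 0.3391 0.2066] q [ -1.1  12.2 -48.9 127.6  62.4  25.4 -76.9] F [-0.7216 -0.0995  0.7408] w 0.0855750916791582
5 [[[22,-2,-8],[-0.2,0.5,0.8],0],[[45,-3,-16],[-0.3,1.0,1.7],0],[[65,-3,-16],[-0.3,1.0,1.7],0],[[85,-2,-17],[-0.3,1.0,1.7],0],[[105,-1,-17],[-0.3,1.0,1.7],0]]
```

apply_moves(commands=[[[22, -2, -8], [-0.2, 0.5, 0.8], 0], [[45, -3, -16], [-0.3, 1.0, 1.7], 0], [[45, -3, -16], [-0.3, 1.0, 1.7], 0]])

```text
t: 5.5
position: [0.4915, 0.3581, 0.1667]
orientation: [90.0, 55.1, 23.5]
ft_force: [0.1, -0.1, -0.1]
width: 0.0854
```

```bash
python3 - <<'E'
from plan import *
st()
G=rake(S[0],S[1],.004,24.1)@tg()
D=np.linalg.inv(G)@cur(); print(D)
c=snap('scene','pre2_s'); c2=snap('top','pre2_t')
im=cv2.imread('pics/pre2_s.png'); im2=cv2.imread('pics/pre2_t.png')
cv2.imwrite('pics/pre2.png',np.hstack([cv2.resize(im[230:350,100:210],(400,436)),cv2.resize(im2[210:290,130:210],(400,436))]))
seq([(G,20)],0)
E
```

```text
t 5.5 pos [0.4915 0.3581 0.1667] q [ -8.6  19.1 -42.2 127.4  82.4  25.2 -95.8] F [ 0.1067 -0.0703 -0.1111] w 0.0854404609559219
[[ 1.      0.0017 -0.0056 -0.0577]
 [-0.0017  1.     -0.0086  0.0023]
 [ 0.0056  0.0086  0.9999  0.0054]
 [ 0.      0.      0.      1.    ]]
3 [[[20,-1,-2],[-0.2,0.1,0.0],0],[[39,-2,-4],[-0.4,0.2,0.0],0],[[59,-3,-6],[-0.6,0.3,0.0],0]]
```

View pics/pre2.png

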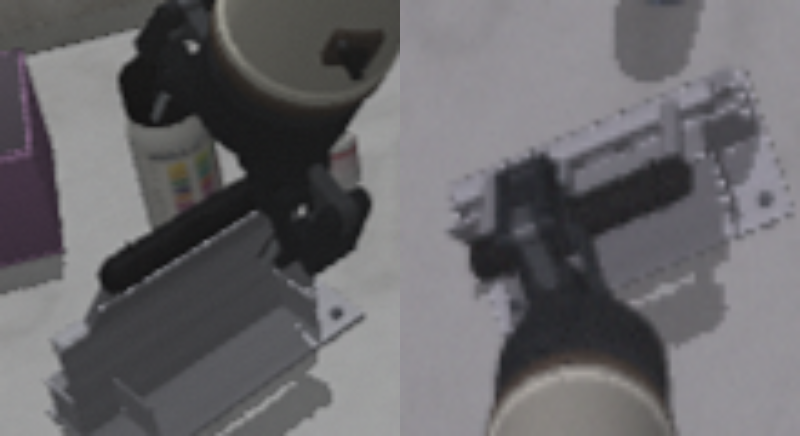

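```bash
python3 - <<'E'
from plan import *
c=ctrl.capture('top');cs=ctrl.capture('scene')
T=cur(); g=(rake(S[0],S[1],.004,24.1)@np.r_[-.0516,0,.1297,1])[:3]
for n,cc,o in(('t',c,(130,210,80,80)),('s',cs,(100,230,110,120))):
    im=cv2.cvtColor(cc['pixels'],cv2.COLOR_RGB2BGR)[o[1]:o[1]+o[3],o[0]:o[0]+o[2]]; k=400/o[2]
    im=cv2.resize(im,None,fx=k,fy=k,interpolation=cv2.INTER_CUBIC)
    for p,col in((T[:3,3],(0,0,255)),(g,(0,255,0)),((T@np.r_[-.019,.0425,0,1])[:3],(255,0,0)),((T@np.r_[-.019,-.0425,0,1])[:3],(255,255,0)),(( T@np.r_[-.07,0,0,1])[:3],(0,255,255))):
        q=(proj(cc,p)-o[:2]+.5)*k; print(q); cv2.circle(im,tuple(int(a) for a in q),4,col,-1)
    cv2.imwrite(f'pics/pp_{n}.png',im)
a=[cv2.imread(f'pics/pp_{n}.png') for n in 'ts']; a[0]=cv2.copyMakeBorder(a[0],0,a[1].shape[0]-a[0].shape[0],0,0,0)
cv2.imwrite('pics/pp.png',np.hstack(a))
E
```

```text
[188.8235 218.6372]
[181.295  198.2623]
[151.8214 159.4724]
[223.7606 307.2058]
[186.6782 278.3217]
[220.276 187.76 ]
[200.3571 227.2332]
[178.6339 109.9438]
[276.5049 239.1912]
[247.7652 136.0173]
```

View pics/pp.png

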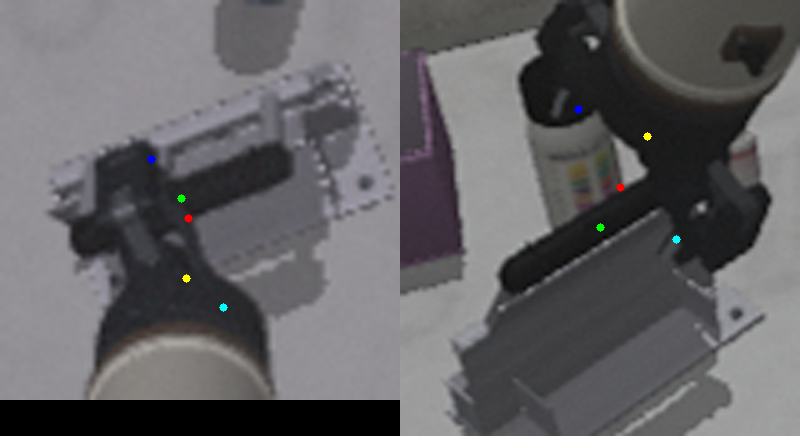

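apply_moves(commands=[[[20, -1, -2], [-0.2, 0.1, 0], 0], [[39, -2, -4], [-0.4, 0.2, 0], 0], [[58, -2, -6], [-0.6, 0.3, 0], 0], [[58, -2, -6], [-0.6, 0.3, 0], 0]])

```text
t: 6.1
position: [0.5194, 0.375, 0.1188]
orientation: [89.9, 55.0, 23.9]
ft_force: [-0.0, -0.7, 0.0]
width: 0.0851
```

apply_moves(commands=[[[0, 0, 0], [0, 0, 0], 0.5], [[0, 0, 0], [0, 0, 0], 1], [[0, 0, 0], [0, 0, 0], 1], [[0, 0, 0], [0, 0, 0], 1], [[0, 0, 0], [0, 0, 0], 1], [[0, 0, 0], [0, 0, 0], 1]])

```text
t: 6.7
position: [0.5192, 0.3763, 0.1207]
orientation: [89.9, 54.8, 24.0]
ft_force: [-2.1, -2.2, 7.4]
width: 0.0174
```

```bash
python3 - <<'E'
from plan import *
st()
G=rake(S[0],S[1],.004,24.1)@tg()
print(np.linalg.inv(G)@cur())
np.save('Tgrasp.npy',cur())
E
```

```text
t 6.7 pos [0.5192 0.3763 0.1207] q [ -11.6   27.6  -39.   124.8   96.6   27.4 -106.5] F [-2.145  -2.1733  7.3597] w 0.01736521600483191
[[ 1.     -0.0031 -0.001  -0.0013]
 [ 0.0031  1.      0.0002  0.0026]
 [ 0.001  -0.0003  1.      0.0002]
 [ 0.      0.      0.      1.    ]]
```

```bash
python3 - <<'E'
from plan import *
T=cur()
def up(T,d): U=T.copy(); U[:3,3]+=d; return U
seq([(up(T,[0,0,.06]),15),(up(T,[0.02,0.0,.15]),30)],1)
E
```

```text
8 [[[-12,9,0],[-0.0,-0.0,0.0],1],[[-25,17,0],[-0.0,-0.0,0.0],1],[[-37,26,0],[-0.0,-0.0,0.0],1],[[-49,35,0],[-0.0,-0.0,0.0],1],[[-65,51,2],[-0.0,-0.0,0.0],1],[[-81,68,4],[-0.0,-0.0,0.0],1],[[-96,85,6],[-0.0,-0.0,0.0],1],[[-112,101,8],[-0.0,-0.0,0.0],1]]
```

apply_moves(commands=[[[-12, 9, 0], [0, 0, 0], 1], [[-25, 17, 0], [0, 0, 0], 1], [[-37, 26, 0], [0, 0, 0], 1], [[-49, 35, 0], [0, 0, 0], 1], [[-65, 51, 2], [0, 0, 0], 1], [[-81, 68, 4], [0, 0, 0], 1], [[-96, 85, 6], [0, 0, 0], 1], [[-112, 101, 8], [0, 0, 0], 1]])

```text
t: 7.5
position: [0.5378, 0.3756, 0.2689]
orientation: [89.9, 55.1, 24.0]
ft_force: [0.2, -0.4, -2.1]
width: 0.017
```

```bash
python3 - <<'E'
from plan import *
st()
T=cur(); print(T@np.linalg.inv(tg()))
c=snap('top','lift_t'); cs=snap('scene','lift_s')
Rk=T@np.linalg.inv(tg())
def ln(cc,im,o,k,a,b):
    f=lambda p:tuple(int(z) for z in (proj(cc,(Rk@np.r_[np.array(p)/1e3,1])[:3])-o+.5)*k); cv2.line(im,f(a),f(b),(0,0,255),1)
out=[]
for n,cc,o,s in(('t',c,(120,170),110),('s',cs,(90,200),130)):
    im=cv2.cvtColor(cc['pixels'],cv2.COLOR_RGB2BGR)[o[1]:o[1]+s,o[0]:o[0]+s]; k=400/s
    im=cv2.resize(im,(400,400),interpolation=cv2.INTER_CUBIC)
    for i in range(6):
        y=-62.5+25*i; ln(cc,im,o,k,(0,y,0),(0,y,46))
    ln(cc,im,o,k,(0,-72,46),(0,72,46)); ln(cc,im,o,k,(-51.6,-58,129.7),(-51.6,58,129.7))
    out.append(im)
cv2.imwrite('pics/lift.png',np.hstack(out))
E
```

```text
t 7.5 pos [0.5378 0.3756 0.2689] q [  2.3  14.5 -51.3 116.7  51.6  29.7 -61. ] F [ 0.1694 -0.3527 -2.1414] w 0.017007617711556098
[[ 0.9129 -0.4082  0.001   0.5748]
 [ 0.4082  0.9129  0.0013  0.3921]
 [-0.0015 -0.0008  1.      0.1547]
 [ 0.      0.      0.      1.    ]]
```

View pics/lift.png

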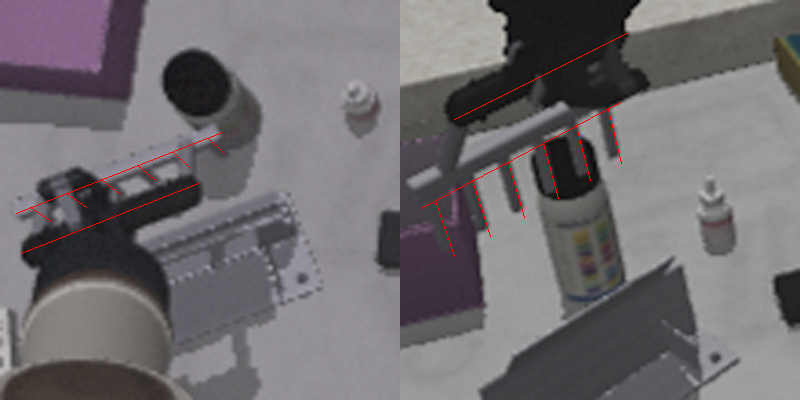

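```bash
python3 - <<'E'
from plan import *
print(np.load('Tgrasp.npy')@np.linalg.inv(tg()))
def tf(x,y,z,**k): return trayrake(x,y,z,**k)@tg()
# transit: up over: go -y first then to far tray
T=cur()
A=rake(.56,.20,.16,10)@tg(); B=tf(.128,0,.13)
seq([A,B],1,spd=45)
E
```

```text
[[ 0.913  -0.408  -0.0032  0.5568]
 [ 0.408   0.913  -0.0004  0.393 ]
 [ 0.0031 -0.0009  1.      0.0067]
 [ 0.      0.      0.      1.    ]]
11 [[[-11,-15,32],[2.3,-1.6,-0.1],1],[[-22,-30,64],[4.6,-3.2,-0.1],1],[[-33,-45,96],[6.9,-4.9,-0.2],1],[[-44,-60,128],[9.2,-6.5,-0.2],1],[[-56,-75,160],[11.5,-8.1,-0.3],1],[[-45,-69,198],[13.7,-9.6,-0.3],1],[[-35,-63,236],[15.9,-11.2,-0.3],1],[[-24,-57,273],[18.0,-12.7,-0.3],1],[[-14,-50,311],[20.2,-14.3,-0.3],1],[[-4,-44,349],[22.4,-15.8,-0.3],1],[[7,-38,387],[24.6,-17.4,-0.3],1]]
```

```bash
python3 - <<'E'
from plan import *
def tf(x,y,z,**k): return trayrake(x,y,z,**k)@tg()
A=rake(.56,.20,.155,10)@tg()
seq([A,tf(-.06,0,.13),(tf(-.06,0,.02),40)],1,spd=45)
E
```

```text
12 [[[-10,-16,32],[2.3,-1.6,-0.1],1],[[-21,-31,64],[4.6,-3.2,-0.1],1],[[-31,-47,96],[6.9,-4.9,-0.2],1],[[-41,-62,128],[9.2,-6.5,-0.2],1],[[-52,-78,160],[11.5,-8.1,-0.3],1],[[-60,-101,193],[14.8,-10.4,-0.3],1],[[-69,-124,226],[18.0,-12.7,-0.3],1],[[-78,-148,259],[21.3,-15.1,-0.3],1],[[-87,-171,292],[24.6,-17.4,-0.3],1],[[-57,-192,292],[24.6,-17.4,-0.3],1],[[-27,-213,292],[24.6,-17.4,-0.3],1],[[3,-235,292],[24.6,-17.4,-0.3],1]]
```

Only up to the hover first, then settle.

apply_moves(commands=[[[-10, -16, 32], [2.3, -1.6, -0.1], 1], [[-21, -31, 64], [4.6, -3.2, -0.1], 1], [[-31, -47, 96], [6.9, -4.9, -0.2], 1], [[-41, -62, 128], [9.2, -6.5, -0.2], 1], [[-52, -78, 160], [11.5, -8.1, -0.3], 1], [[-60, -101, 193], [14.8, -10.4, -0.3], 1], [[-69, -124, 226], [18.0, -12.7, -0.3], 1], [[-78, -148, 259], [21.3, -15.1, -0.3], 1], [[-87, -171, 292], [24.6, -17.4, -0.3], 1], [[-87, -171, 292], [24.6, -17.4, -0.3], 1]])

```text
t: 8.6
position: [0.4798, 0.0269, 0.2384]
orientation: [89.3, 55.6, -7.1]
ft_force: [-0.0, 0.2, -2.2]
width: 0.0168
```

```bash
python3 - <<'E'
from plan import *
st(); print(cur()@np.linalg.inv(tg()))
def tf(x,y,z,**k): return trayrake(x,y,z,**k)@tg()
print(np.linalg.inv(tf(-.06,0,.13))@cur())
seq([(tf(-.06,0,.012),40)],1,spd=45)
E
```

```text
t 8.6 pos [0.4798 0.0269 0.2384] q [ 27.1  -8.4 -39.2 138.5  21.6  16.7 -38.7] F [-0.0213  0.2494 -2.2275] w 0.016813135116065313
[[ 0.9934  0.1138  0.0115  0.5189]
 [-0.1139  0.9935  0.0054  0.0216]
 [-0.0108 -0.0067  0.9999  0.1238]
 [ 0.      0.      0.      1.    ]]
[[ 0.9999  0.0109 -0.0098  0.0019]
 [-0.0109  0.9999 -0.0024 -0.0074]
 [ 0.0098  0.0025  0.9999  0.0064]
 [ 0.      0.      0.      1.    ]]
3 [[[32,-20,-2],[-0.0,0.2,0.2],1],[[64,-40,-5],[-0.1,0.4,0.4],1],[[95,-59,-7],[-0.1,0.6,0.6],1]]
```

```bash
python3 - <<'E'
from plan import *
def tf(x,y,z,**k): return trayrake(x,y,z,**k)@tg()
seq([(tf(-.025,0,.09),40),(tf(-.025,0,.014),40)],1,spd=45)
E
```

```text
4 [[[25,7,-3],[-0.1,0.3,0.3],1],[[51,14,-7],[-0.1,0.6,0.6],1],[[82,-8,-7],[-0.1,0.6,0.6],1],[[113,-29,-7],[-0.1,0.6,0.6],1]]
```

apply_moves(commands=[[[25, 7, -3], [-0.1, 0.3, 0.3], 1], [[51, 14, -7], [-0.1, 0.6, 0.6], 1], [[82, -8, -7], [-0.1, 0.6, 0.6], 1], [[113, -29, -7], [-0.1, 0.6, 0.6], 1], [[113, -29, -7], [-0.1, 0.6, 0.6], 1]])

```text
t: 9.1
position: [0.5124, 0.0218, 0.1564]
orientation: [86.7, 56.6, -9.0]
ft_force: [-1.0, -1.0, -2.8]
width: 0.0168
```

```bash
python3 - <<'E'
from plan import *
st(); Rk=cur()@np.linalg.inv(tg()); print(Rk)
c=ctrl.capture('top'); cs=ctrl.capture('scene')
def ln(cc,im,o,k,a,b):
    f=lambda p:tuple(int(z) for z in (proj(cc,(Rk@np.r_[np.array(p)/1e3,1])[:3])-o+.5)*k); cv2.line(im,f(a),f(b),(0,0,255),1)
out=[]
for n,cc,o,s in(('t',c,(255,170),110),('s',cs,(235,200),130)):
    im=cv2.cvtColor(cc['pixels'],cv2.COLOR_RGB2BGR)[o[1]:o[1]+s,o[0]:o[0]+s]; k=400/s
    im=cv2.resize(im,(400,400),interpolation=cv2.INTER_CUBIC)
    for i in range(6):
        y=-62.5+25*i; ln(cc,im,o,k,(0,y,0),(0,y,46))
    ln(cc,im,o,k,(0,-72,46),(0,72,46)); ln(cc,im,o,k,(-51.6,-58,129.7),(-51.6,58,129.7))
    out.append(im)
cv2.imwrite('pics/touch.png',np.hstack(out))
E
```

```text
t 9.1 pos [0.5124 0.0218 0.1564] q [ 36.8  12.4 -54.  138.2  85.1  22.3 -97.7] F [-0.9807 -1.0153 -2.783 ] w 0.016844220358545093
[[ 0.9936  0.1085  0.0324  0.5492]
 [-0.1094  0.9936  0.0279  0.0141]
 [-0.0292 -0.0313  0.9991  0.0411]
 [ 0.      0.      0.      1.    ]]
```

View pics/touch.png

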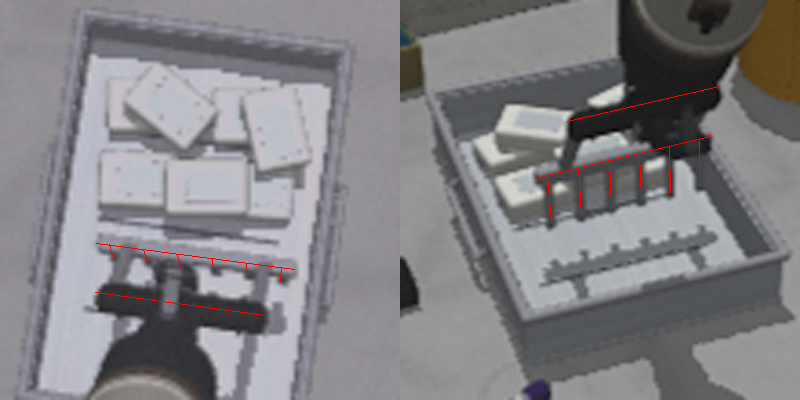

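```bash
cat >> plan.py <<'E'
def tf(x,y,z,**k): return trayrake(x,y,z,**k)@tg()
def where():
    Rk=cur()@np.linalg.inv(tg()); t=mat(R.from_euler('z',TR[2]).as_matrix(),[TR[0],TR[1],0]); D=np.linalg.inv(t)@Rk
    print('rake in tray',D[:3,3],'ZYX',R.from_matrix(D[:3,:3]).as_euler('ZYX',degrees=True)); st()
E
python3 - <<'E'
from plan import *
where()
seq([(tf(-.03,0,.085),45),(tf(.129,-.01,.085),40)],1,spd=45)
E
```

```text
rake in tray [-0.0386 -0.011   0.0375] ZYX [-0.0883  2.1561 -1.6673]
t 9.2 pos [0.5101 0.0224 0.153 ] q [ 36.8  12.7 -54.  138.3  84.8  22.2 -97.3] F [-0.5472 -0.5512 -2.7012] w 0.016950791653704833
6 [[[-18,14,-3],[0.5,0.7,1.1],1],[[-37,29,-6],[0.9,1.4,2.2],1],[[-15,62,-4],[0.9,1.4,2.2],1],[[7,95,-1],[0.9,1.4,2.2],1],[[28,129,1],[0.9,1.4,2.2],1],[[50,162,4],[0.9,1.4,2.2],1]]
```

apply_moves(commands=[[[-18, 14, -3], [0.5, 0.7, 1.1], 1], [[-37, 29, -6], [0.9, 1.4, 2.2], 1], [[-37, 29, -6], [0.9, 1.4, 2.2], 1], [[-15, 62, -4], [0.9, 1.4, 2.2], 1], [[7, 95, -1], [0.9, 1.4, 2.2], 1], [[28, 129, 1], [0.9, 1.4, 2.2], 1], [[50, 162, 4], [0.9, 1.4, 2.2], 1], [[50, 162, 4], [0.9, 1.4, 2.2], 1]])

```text
t: 10.0
position: [0.6783, -0.0013, 0.2042]
orientation: [89.9, 54.5, -6.6]
ft_force: [-0.5, -0.2, -2.6]
width: 0.0171
```

```bash
cat > ovr.py <<'E'
from plan import *
def over(name):
    Rk=cur()@np.linalg.inv(tg())
    c=ctrl.capture('top'); cs=ctrl.capture('scene')
    def ln(cc,im,o,k,a,b):
        f=lambda p:tuple(int(z) for z in (proj(cc,(Rk@np.r_[np.array(p)/1e3,1])[:3])-o+.5)*k); cv2.line(im,f(a),f(b),(0,0,255),1)
    out=[]
    for n,cc,o,s in(('t',c,(250,165),135),('s',cs,(235,200),130)):
        im=cv2.cvtColor(cc['pixels'],cv2.COLOR_RGB2BGR)[o[1]:o[1]+s,o[0]:o[0]+s]; k=400/s
        im=cv2.resize(im,(400,400),interpolation=cv2.INTER_CUBIC)
        for i in range(6):
            y=-62.5+25*i; ln(cc,im,o,k,(0,y,0),(0,y,46))
        ln(cc,im,o,k,(0,-72,46),(0,72,46))
        out.append(im)
    cv2.imwrite(f'pics/{name}.png',np.hstack(out))
E
python3 - <<'E'
from ovr import *
where(); over('far1')
seq([(tf(.129,-.01,.031),20)],1)
E
```

```text
rake in tray [ 0.1365 -0.0137  0.0904] ZYX [-0.3879 -0.5393 -0.0562]
t 10.0 pos [ 0.6783 -0.0013  0.2042] q [ 38.1  24.6 -52.6 118.   73.4  27.5 -74.5] F [-0.536  -0.1805 -2.614 ] w 0.017085508050443336
3 [[[15,-12,-1],[-0.0,0.1,-0.1],1],[[31,-24,-1],[-0.0,0.1,-0.3],1],[[46,-35,-2],[-0.1,0.2,-0.4],1]]
```

View pics/far1.png

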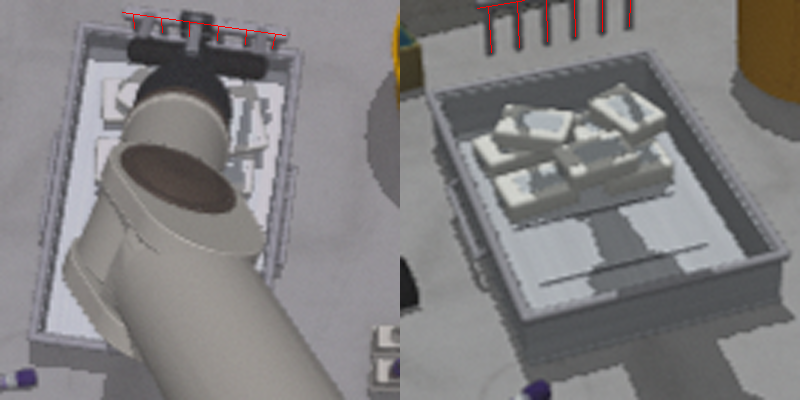

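```bash
python3 - <<'E'
from plan import *
where()
seq([(tf(.130,-.01,.032),20)],1)
c=ctrl.capture('scene')
for p in((.14,.095),(.14,-.095),(.128,.05),(.128,-.07)):
    print(p,proj(c,trayrake(*p,.006)[:3,3]),proj(c,trayrake(*p,.032)[:3,3]))
E
```

```text
rake in tray [ 0.1318 -0.0118  0.0893] ZYX [-0.1713 -0.3905 -0.1219]
t 10.1 pos [0.6741 0.001  0.2032] q [ 38.1  24.3 -52.8 118.5  73.3  27.4 -74.6] F [-0.5832  0.0691 -1.7229] w 0.016897666513161262
3 [[[15,-11,-1],[-0.0,0.1,-0.1],1],[[31,-23,-1],[-0.0,0.1,-0.3],1],[[46,-34,-2],[-0.1,0.2,-0.4],1]]
(0.14, 0.095) [248.9324 245.1327] [248.2346 237.3605]
(0.14, -0.095) [314.8557 231.4911] [314.97   223.8991]
(0.128, 0.05) [266.2804 244.2876] [265.7994 236.5335]
(0.128, -0.07) [307.9622 235.586 ] [307.9952 227.9456]
```

```bash
python3 - <<'E'
from plan import *
c=ctrl.capture('top')
for q in((213,98),(172,148),(257,203),(300,157),(405,125),(333,138),(428,215),(358,228),(228,280),(343,283)):
    p=ray(c,255+q[0]/5-.4,165+q[1]/4.4-.4,.046); d=p[:2]-TR[:2]; a=TR[2]
    print(q,np.round([d[0]*np.cos(a)+d[1]*np.sin(a),-d[0]*np.sin(a)+d[1]*np.cos(a)],4))
where()
E
```

```text
(213, 98) [0.1155 0.0411]
(172, 148) [0.0808 0.0586]
(257, 203) [0.0525 0.008 ]
(300, 157) [ 0.0847 -0.0111]
(405, 125) [ 0.1128 -0.0651]
(333, 138) [ 0.0992 -0.0273]
(428, 215) [ 0.0577 -0.0849]
(358, 228) [ 0.0444 -0.0484]
(228, 280) [0.0024 0.0168]
(343, 283) [ 0.009  -0.0449]
rake in tray [ 0.1306 -0.0115  0.0898] ZYX [-0.0686 -0.4073 -0.2085]
t 10.2 pos [0.6729 0.0016 0.2036] q [ 38.2  24.2 -52.9 118.6  73.3  27.4 -74.6] F [-0.0616  0.4972 -0.9636] w 0.01714984245109704
```

apply_moves(commands=[[[15, -11, -1], [0, 0.1, -0.1], 1], [[31, -23, -1], [0, 0.1, -0.3], 1], [[46, -34, -2], [0, 0.2, -0.4], 1], [[46, -34, -2], [0, 0.2, -0.4], 1], [[46, -34, -2], [0, 0.2, -0.4], 1]])

```text
t: 10.7
position: [0.6727, 0.0033, 0.1476]
orientation: [89.9, 54.9, -6.1]
ft_force: [-0.6, 0.3, -1.1]
width: 0.0165
```

```bash
python3 - <<'E'
from ovr import *
where(); over('far2'); where()
seq([(tf(.09,-.01,.031),14),(tf(.06,-.01,.031,pitch=4),14),(tf(.016,-.01,.031,pitch=15),14)],1)
E
```

```text
rake in tray [ 0.1296 -0.0093  0.0335] ZYX [ 0.0574 -0.0739 -0.0525]
t 10.7 pos [0.6727 0.0033 0.1476] q [ 32.6  29.  -46.8 120.4  88.2  26.2 -88.8] F [-0.5719  0.2857 -1.1142] w 0.016468434768117934
rake in tray [ 0.131  -0.0095  0.0348] ZYX [ 0.0077 -0.1978 -0.028 ]
t 10.8 pos [0.6739 0.0031 0.1488] q [ 32.6  29.  -46.8 120.3  88.2  26.2 -88.8] F [-0.0734  0.5312 -1.0478] w 0.016848958383202925
7 [[[-7,-12,0],[0.0,0.0,-0.1],1],[[-14,-24,0],[0.0,0.0,-0.1],1],[[-20,-35,1],[0.0,0.0,-0.2],1],[[-28,-43,1],[0.0,0.0,-2.2],1],[[-35,-52,1],[0.0,0.0,-4.2],1],[[-43,-59,1],[0.0,0.0,-9.7],1],[[-51,-67,1],[0.0,0.0,-15.2],1]]
```

View pics/far2.png

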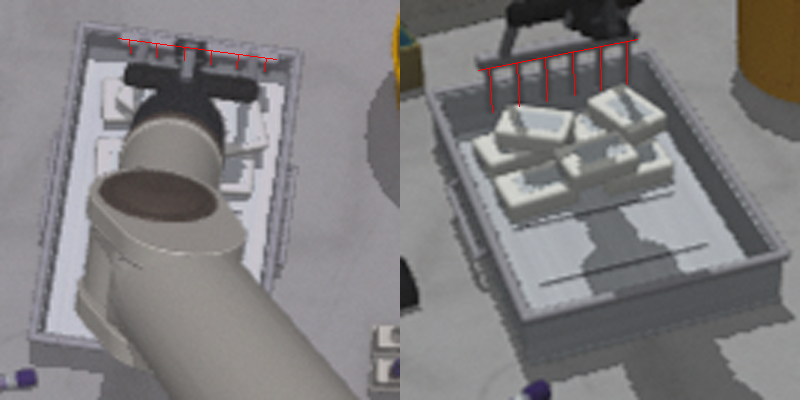

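apply_moves(commands=[[[-7, -12, 0], [0, 0, -0.1], 1], [[-14, -24, 0], [0, 0, -0.1], 1], [[-20, -35, 1], [0, 0, -0.2], 1], [[-28, -43, 1], [0, 0, -2.2], 1], [[-35, -52, 1], [0, 0, -4.2], 1], [[-43, -59, 1], [0, 0, -9.7], 1], [[-51, -67, 1], [0, 0, -15.2], 1], [[-51, -67, 1], [0, 0, -15.2], 1]])

```text
t: 11.6
position: [0.5922, 0.0111, 0.1534]
orientation: [90.4, 69.9, -5.8]
ft_force: [0.3, -0.9, -1.4]
width: 0.0171
```

```bash
python3 - <<'E'
from ovr import *
where(); over('p1'); where()
E
```

```text
rake in tray [ 0.0177 -0.0099  0.0326] ZYX [-0.1003 14.9474  0.1498]
t 11.6 pos [0.5922 0.0111 0.1534] q [ 41.3  27.3 -57.4 118.3  51.5  36.4 -55.3] F [ 0.2558 -0.8667 -1.4021] w 0.01705644120466935
rake in tray [ 0.017  -0.0115  0.0307] ZYX [-0.1611 14.836  -0.0207]
t 11.7 pos [0.5911 0.0099 0.1515] q [ 41.2  27.3 -57.2 118.6  52.1  36.2 -55.8] F [-0.2568 -1.1233 -1.8969] w 0.01707793612620528
```

View pics/p1.png

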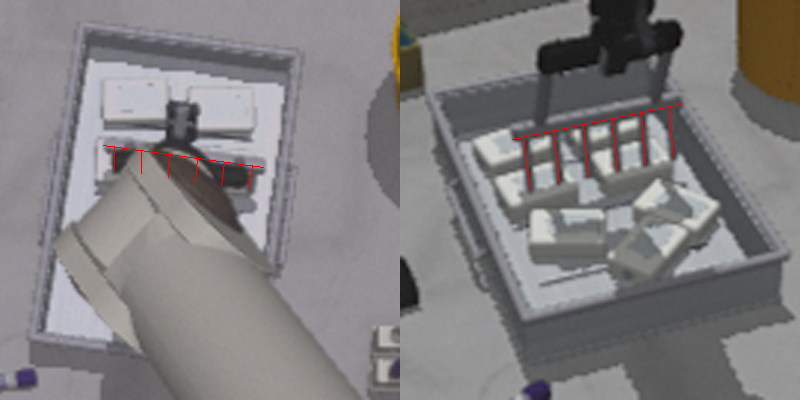

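```bash
python3 - <<'E'
from plan import *
c=snap('scene','z1')
im=cv2.imread('pics/z1.png'); cv2.imwrite('pics/z1c.png',cv2.resize(im[225:310,255:360],None,fx=7,fy=7,interpolation=cv2.INTER_CUBIC))
for cn in('scene','top'):
    ctrl.capture(cn)
    for d in ctrl.mark_of('block1',cn):
        p=np.array(d['point'])-[*TR[:2],0]; a=TR[2]
        print(cn,round(d['conf'],2),np.round([p[0]*np.cos(a)+p[1]*np.sin(a),-p[0]*np.sin(a)+p[1]*np.cos(a),p[2]],3))
E
```

```text
scene 0.89 [-0.031  0.195  0.006]
scene 0.87 [-0.029 -0.058  0.013]
scene 0.86 [-0.068 -0.019  0.014]
scene 0.85 [-0.025  0.03   0.013]
scene 0.66 [0.096 0.043 0.012]
scene 0.64 [ 0.098 -0.034  0.017]
scene 0.58 [0.035 0.043 0.018]
scene 0.56 [ 0.071  0.258 -0.   ]
top 0.83 [ 0.188 -0.44   0.01 ]
top 0.73 [-0.03   0.19   0.009]
top 0.67 [ 0.094 -0.038  0.015]
top 0.61 [0.039 0.042 0.015]
top 0.54 [0.099 0.046 0.015]
top 0.43 [ 0.037 -0.043  0.016]
```

View pics/z1c.png

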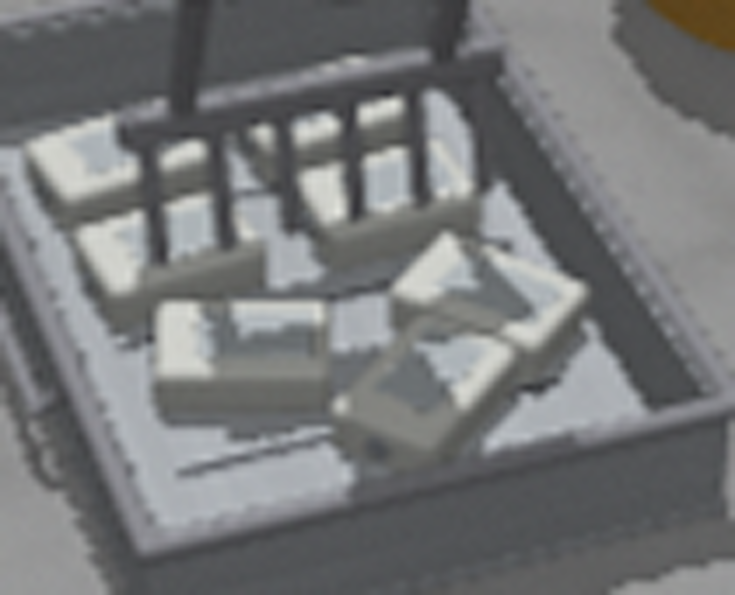

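```bash
python3 - <<'E'
from plan import *
c=ctrl.capture('scene')
for n,q in (('R',(447,233)),('R',(590,290)),('R',(395,290)),('L4',(320,247)),('L4',(478,197)),('L1',(115,297)),('L1',(266,247)),('left',(162,300)),('left',(328,300)),('mid',(408,345)),('mid',(518,345)),('mid',(335,410))):
    p=ray(c,255+q[0]/7-.5,225+q[1]/7-.5,.026); d=p[:2]-TR[:2]; a=TR[2]
    print(n,q,np.round([d[0]*np.cos(a)+d[1]*np.sin(a),-d[0]*np.sin(a)+d[1]*np.cos(a)],4))
where()
E
```

```text
R (447, 233) [ 0.0026 -0.0529]
R (590, 290) [-0.0449 -0.0894]
R (395, 290) [-0.0214 -0.0239]
L4 (320, 247) [ 0.0106 -0.0067]
L4 (478, 197) [ 0.0186 -0.0712]
L1 (115, 297) [0.0084 0.0707]
L1 (266, 247) [0.0171 0.0116]
left (162, 300) [0.0012 0.0556]
left (328, 300) [-0.0186  0.0004]
mid (408, 345) [-0.0511 -0.0179]
mid (518, 345) [-0.0641 -0.054 ]
mid (335, 410) [-0.0744  0.0172]
rake in tray [ 0.0159 -0.0113  0.0302] ZYX [-0.0452 14.9678 -0.0873]
t 12.0 pos [0.5904 0.0103 0.151 ] q [ 41.1  27.3 -57.1 118.6  51.9  36.2 -55.6] F [ 1.2507 -2.1657  2.6378] w 0.017231131939139256
```

```bash
python3 - <<'E'
from plan import *
where()
seq([(tf(.0075,-.014,.034,pitch=15),20),(tf(.0075,-.014,.020,pitch=15),7),],1)
E
```

```text
rake in tray [ 0.0159 -0.0113  0.0302] ZYX [-0.0452 14.9678 -0.0873]
t 12.0 pos [0.5904 0.0103 0.151 ] q [ 41.1  27.3 -57.1 118.6  51.9  36.2 -55.6] F [ 1.2507 -2.1657  2.6378] w 0.017231131939139256
3 [[[-6,-7,3],[0.0,0.1,-0.0],1],[[0,-9,3],[0.0,0.1,-0.0],1],[[7,-11,3],[0.0,0.1,-0.0],1]]
```

apply_moves(commands=[[[-6, -7, 3], [0, 0.1, 0], 1], [[-6, -7, 3], [0, 0.1, 0], 1], [[0, -9, 3], [0, 0.1, 0], 1], [[7, -11, 3], [0, 0.1, 0], 1], [[7, -11, 3], [0, 0.1, 0], 1]])

```text
t: 12.5
position: [0.5804, 0.0084, 0.1384]
orientation: [90.2, 70.3, -5.9]
ft_force: [-0.2, -0.5, -1.9]
width: 0.0176
```

```bash
python3 - <<'E'
from ovr import *
where(); over('p2')
c=snap('scene','z2')
im=cv2.imread('pics/z2.png'); cv2.imwrite('pics/z2c.png',cv2.resize(im[225:310,255:360],None,fx=7,fy=7,interpolation=cv2.INTER_CUBIC))
where()
seq([(tf(.0075,-.014,.013,pitch=15),7),],1)
E
```

```text
rake in tray [ 0.0056 -0.0139  0.0176] ZYX [ 0.0228 15.2567  0.0755]
t 12.5 pos [0.5804 0.0084 0.1384] q [ 40.8  27.4 -56.1 120.2  53.2  34.7 -56.9] F [-0.1711 -0.5115 -1.8825] w 0.017592060800057388
rake in tray [ 0.0066 -0.0133  0.0189] ZYX [ 0.0457 15.16    0.1046]
t 12.65 pos [0.5812 0.0088 0.1397] q [ 40.9  27.3 -56.2 120.1  53.1  34.7 -56.8] F [ 0.4236 -0.6066 -1.4325] w 0.01679746211619736
1 [[[6,-1,0],[-0.0,-0.1,0.2],1]]
```

View pics/z2c.png

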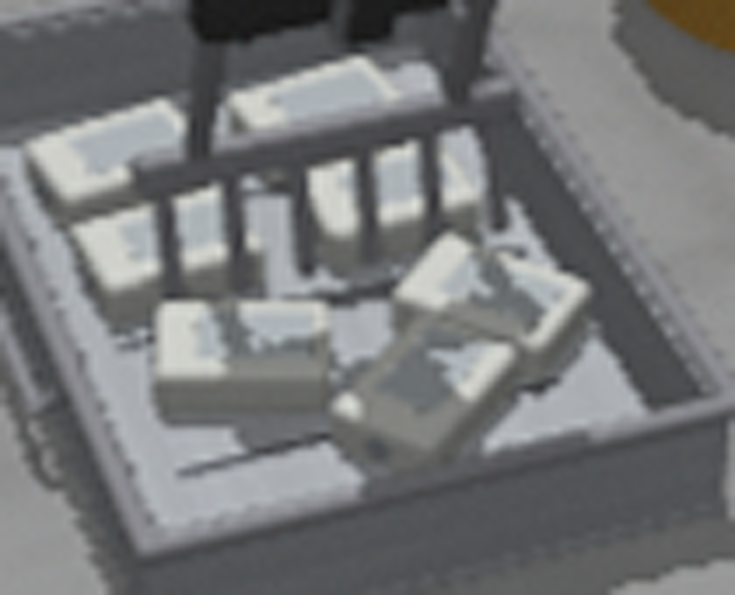

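```bash
python3 - <<'E'
from plan import *
where()
seq([(tf(.0065,-.014,.0125,pitch=15),7),(tf(-.035,-.014,.0125,pitch=18),9)],1)
E
```

```text
rake in tray [ 0.0066 -0.0133  0.0189] ZYX [ 0.0457 15.16    0.1046]
t 12.65 pos [0.5812 0.0088 0.1397] q [ 40.9  27.3 -56.2 120.1  53.1  34.7 -56.8] F [ 0.4236 -0.6066 -1.4325] w 0.01679746211619736
5 [[[6,-3,0],[-0.0,-0.1,0.2],1],[[3,-11,0],[-0.0,-0.1,-0.6],1],[[0,-19,0],[-0.0,-0.1,-1.3],1],[[-3,-27,0],[-0.0,-0.1,-2.1],1],[[-6,-36,0],[-0.0,-0.1,-2.8],1]]
```

apply_moves(commands=[[[6, -3, 0], [0, -0.1, 0.2], 1], [[3, -11, 0], [0, -0.1, -0.6], 1], [[0, -19, 0], [0, -0.1, -1.3], 1], [[-3, -27, 0], [0, -0.1, -2.1], 1], [[-6, -36, 0], [0, -0.1, -2.8], 1], [[-6, -36, 0], [0, -0.1, -2.8], 1]])

```text
t: 13.25
position: [0.5445, 0.0124, 0.1335]
orientation: [89.9, 73.0, -6.3]
ft_force: [0.1, -0.3, -1.3]
width: 0.0168
```

```bash
cat > bl.py <<'E'
from ovr import *
def blocks():
    for cn in('scene','top'):
        ctrl.capture(cn)
        for d in ctrl.mark_of('block1',cn):
            p=np.array(d['point'])-[*TR[:2],0]; a=TR[2]; q=np.round([p[0]*np.cos(a)+p[1]*np.sin(a),-p[0]*np.sin(a)+p[1]*np.cos(a),p[2]],3)
            if abs(q[0])<.15 and abs(q[1])<.11: print(cn,round(d['conf'],2),q)
def crop(n):
    snap('scene',n); im=cv2.imread(f'pics/{n}.png'); cv2.imwrite(f'pics/{n}c.png',cv2.resize(im[210:320,240:370],None,fx=5.4,fy=5.4,interpolation=cv2.INTER_CUBIC))
E
python3 - <<'E'
from bl import *
where(); crop('z3'); blocks(); where()
E
```

```text
rake in tray [-0.0362 -0.014   0.0124] ZYX [-0.0385 17.978  -0.0433]
t 13.25 pos [0.5445 0.0124 0.1335] q [ 42.8  26.1 -58.4 122.7  49.9  35.8 -55.3] F [ 0.1312 -0.2974 -1.3164] w 0.016767831171447926
scene 0.88 [-0.073 -0.058  0.016]
scene 0.77 [-0.098 -0.01   0.015]
scene 0.72 [ 0.041 -0.047  0.014]
scene 0.69 [0.094 0.045 0.014]
scene 0.64 [-0.056  0.028  0.014]
scene 0.6 [0.039 0.042 0.019]
scene 0.53 [-0.03  -0.017  0.013]
scene 0.47 [ 0.097 -0.033  0.016]
top 0.92 [0.099 0.043 0.014]
top 0.87 [ 0.038 -0.044  0.017]
top 0.59 [0.04  0.039 0.016]
top 0.53 [ 0.094 -0.039  0.016]
rake in tray [-0.0347 -0.0139  0.0124] ZYX [-0.0508 17.9037 -0.0143]
t 13.5 pos [0.5459 0.0122 0.1335] q [ 42.8  26.2 -58.3 122.5  49.9  35.8 -55.3] F [ 0.778 -0.215 -1.001] w 0.016874590412501802
```

View pics/z3c.png

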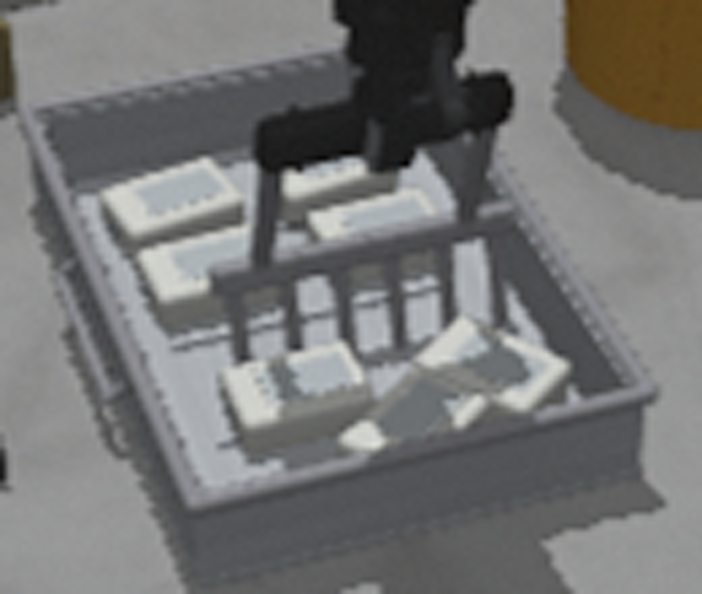

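```bash
python3 - <<'E'
from bl import *
c=snap('top','t4'); im=cv2.imread('pics/t4.png'); cv2.imwrite('pics/t4c.png',cv2.resize(im[170:260,260:360],None,fx=6.5,fy=6.5,interpolation=cv2.INTER_CUBIC))
E
```

```text
(no output)
```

View pics/t4c.png

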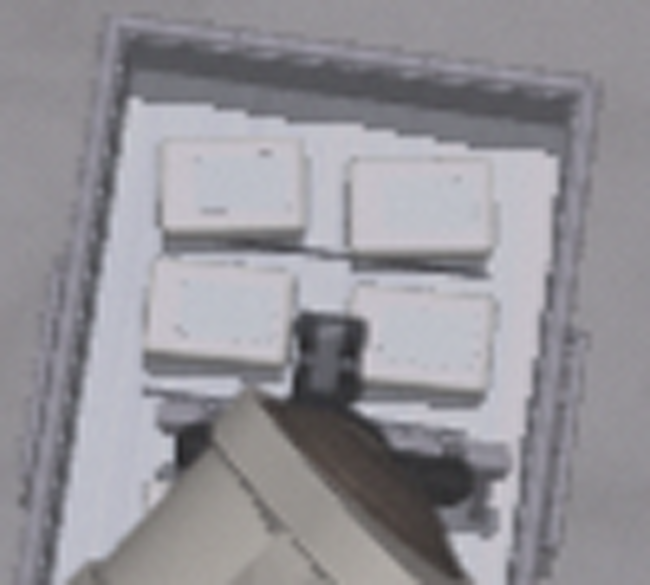

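```bash
python3 - <<'E'
from bl import *
c=ctrl.capture('top')
for n,q in (('L2near',(163,235)),('L2near',(302,235)),('L3near',(350,252)),('L3near',(494,260)),('L1far',(152,257)),('L1far',(295,262)),('L4far',(355,283)),('L4far',(494,293)),('L1near',(148,360)),('L1near',(285,368)),('L4near',(494,392))):
    p=ray(c,260+q[0]/6.5-.5,170+q[1]/6.5-.5,.026); d=p[:2]-TR[:2]; a=TR[2]
    print(n,q,np.round([d[0]*np.cos(a)+d[1]*np.sin(a),-d[0]*np.sin(a)+d[1]*np.cos(a)],4))
E
```

```text
L2near (163, 235) [0.0633 0.0692]
L2near (302, 235) [0.0714 0.011 ]
L3near (350, 252) [ 0.0668 -0.0102]
L3near (494, 260) [ 0.0718 -0.071 ]
L1far (152, 257) [0.0532 0.0724]
L1far (295, 262) [0.0593 0.0123]
L4far (355, 283) [ 0.0538 -0.0141]
L4far (494, 293) [ 0.0576 -0.0728]
L1near (148, 360) [0.009  0.0676]
L1near (285, 368) [0.0134 0.0101]
L4near (494, 392) [ 0.0152 -0.0784]
```

```bash
python3 - <<'E'
from plan import *
where()
A=rake(.56,.18,.15,10)@tg()
seq([(tf(-.022,-.014,.016,pitch=17),14),(tf(-.018,-.014,.075,pitch=15),35),(tf(-.005,0.03,.14,pitch=8),45),A],1,spd=42,aspd=6)
E
```

```text
rake in tray [-0.0347 -0.0138  0.0124] ZYX [-0.0366 17.9072 -0.0073]
t 13.6 pos [0.5459 0.0124 0.1335] q [ 42.8  26.2 -58.3 122.5  49.9  35.8 -55.3] F [ 0.4308 -0.2153 -2.4893] w 0.016903626471735177
8 [[[0,11,0],[-0.0,0.0,0.9],1],[[-28,20,0],[-0.0,0.0,1.9],1],[[-56,28,0],[-0.0,0.0,2.9],1],[[-87,37,-22],[-0.0,0.0,6.4],1],[[-117,45,-44],[-0.0,0.0,9.9],1],[[-124,29,-81],[-4.9,2.4,12.5],1],[[-131,13,-119],[-9.7,4.7,15.2],1],[[-138,-3,-157],[-14.6,7.1,17.8],1]]
```

apply_moves(commands=[[[0, 11, 0], [0, 0, 0.9], 1], [[-28, 20, 0], [0, 0, 1.9], 1], [[-56, 28, 0], [0, 0, 2.9], 1], [[-87, 37, -22], [0, 0, 6.4], 1], [[-117, 45, -44], [0, 0, 9.9], 1], [[-124, 29, -81], [-4.9, 2.4, 12.5], 1], [[-131, 13, -119], [-9.7, 4.7, 15.2], 1], [[-138, -3, -157], [-14.6, 7.1, 17.8], 1], [[-138, -3, -157], [-14.6, 7.1, 17.8], 1]])

```text
t: 14.5
position: [0.5182, 0.1752, 0.2646]
orientation: [89.5, 54.9, 9.9]
ft_force: [0.3, -0.5, -1.3]
width: 0.0168
```

```bash
python3 - <<'E'
from bl import *
where(); crop('z5'); blocks()
c=snap('top','t5'); im=cv2.imread('pics/t5.png'); cv2.imwrite('pics/t5c.png',cv2.resize(im[165:300,255:360],None,fx=4.4,fy=4.4,interpolation=cv2.INTER_CUBIC))
E
```

```text
rake in tray [-0.0438  0.1562  0.1505] ZYX [16.4011 -0.1264 -0.2818]
t 14.5 pos [0.5182 0.1752 0.2646] q [ 55.7  -5.2 -79.  129.7  11.4  17.5 -24.3] F [ 0.2802 -0.4894 -1.3174] w 0.01678950861565403
scene 0.88 [0.095 0.043 0.012]
scene 0.85 [-0.057  0.029  0.017]
scene 0.72 [0.043 0.044 0.015]
scene 0.72 [-0.075 -0.059  0.014]
scene 0.65 [ 0.038 -0.045  0.017]
scene 0.59 [ 0.097 -0.035  0.014]
scene 0.53 [-0.093 -0.011  0.014]
top 0.91 [-0.094 -0.012  0.017]
top 0.9 [0.042 0.042 0.016]
top 0.73 [-0.059  0.027  0.02 ]
top 0.72 [ 0.039 -0.043  0.017]
top 0.71 [-0.07  -0.06   0.014]
top 0.57 [ 0.094 -0.039  0.015]
```

View pics/z5c.png

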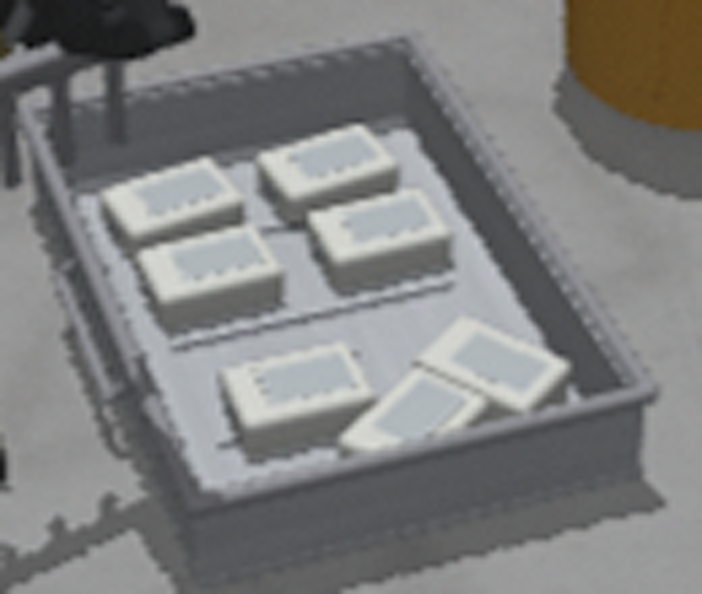

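View pics/t5c.png

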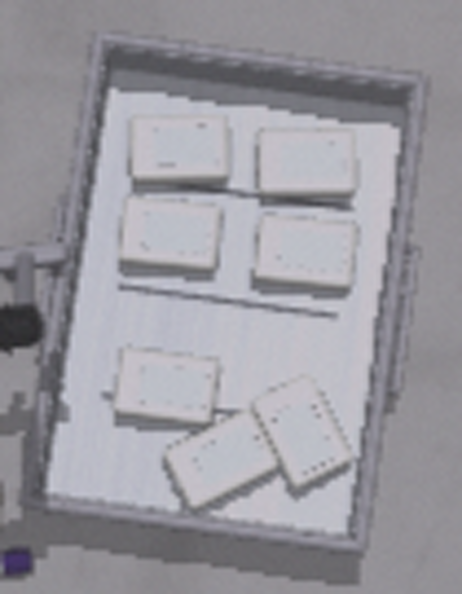

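```bash
python3 - <<'E'
from bl import *
c=ctrl.capture('top'); cs=ctrl.capture('scene')
def tr(c,u,v,z):
    p=ray(c,u,v,z); d=p[:2]-TR[:2]; a=TR[2]; return np.round([d[0]*np.cos(a)+d[1]*np.sin(a),-d[0]*np.sin(a)+d[1]*np.cos(a)],4)
for n,q,z in (('line',(120,287),.006),('line',(337,315),.006),('line0',(120,397),.006),('line0',(235,411),.006),
   ('bedR',(383,300),.006),('rimnear',(42,512),.054),('rimnear',(362,548),.054),('rimfar',(98,35),.054),('rimfar',(425,75),.054),
   ('L1top',(122,197),.026),('L1top',(221,202),.026),('L1topn',(120,266),.026),('L1topn',(217,268),.026),('L4',(256,215),.026),('L4',(357,222),.026),('L4',(255,277),.026),('L4',(352,287),.026)):
    print('top',n,tr(c,255+q[0]/4.4-.5,165+q[1]/4.4-.5,z))
for n,q,z in (('line',(170,348),.006),('line',(453,283),.006),('L1',(138,255),.026),('L1',(262,228),.026),('L1',(160,305),.026),('L1',(282,268),.026),('L4',(306,217),.026),('L4',(432,190),.026),('L4',(325,265),.026),('L4',(452,235),.026),('rim',(22,105),.054),('rim',(410,38),.054),('rim',(655,390),.054),('rim',(190,505),.054)):
    print('sc',n,tr(cs,240+q[0]/5.4-.5,210+q[1]/5.4-.5,z))
where()
E
```

```text
top line [-0.0007  0.0686]
top line [ 0.0001 -0.0688]
top line0 [-0.0699  0.0583]
top line0 [-0.0689 -0.0138]
top bedR [ 0.0136 -0.0962]
top rimnear [-0.1522  0.0907]
top rimnear [-0.1477 -0.1018]
top rimfar [0.146  0.1015]
top rimfar [ 0.1485 -0.1028]
top L1top [0.0523 0.0741]
top L1top [0.0576 0.0125]
top L1topn [0.0086 0.0689]
top L1topn [0.0156 0.0091]
top L4 [ 0.0524 -0.0103]
top L4 [ 0.0566 -0.0734]
top L4 [ 0.0131 -0.0151]
top L4 [ 0.0151 -0.0756]
sc line [0.0054 0.0724]
sc line [ 0.0055 -0.0683]
sc L1 [0.0524 0.0735]
sc L1 [0.0525 0.0121]
sc L1 [0.0134 0.0739]
sc L1 [0.0203 0.0127]
sc L4 [ 0.0536 -0.0105]
sc L4 [ 0.0534 -0.0754]
sc L4 [ 0.0156 -0.0071]
sc L4 [ 0.0168 -0.0717]
sc rim [0.1511 0.1032]
sc rim [ 0.1434 -0.0973]
sc rim [-0.1454 -0.1008]
sc rim [-0.1448  0.1055]
rake in tray [-0.0424  0.1544  0.1504] ZYX [16.106   0.0188  0.0279]
t 14.9 pos [0.5197 0.1729 0.2646] q [ 55.7  -4.7 -78.7 129.5  11.9  17.7 -24.7] F [-0.3601  0.4333 -1.1926] w 0.0173333940002702
```

```bash
python3 - <<'E'
from plan import *
G=np.load('Tgrasp.npy')
def up(T,d): U=T.copy(); U[:3,3]+=d; return U
seq([up(G,[.015,0,.15])],1,spd=25)
E
```

```text
9 [[[3,5,-22],[-1.3,0.9,0.0],1],[[5,10,-44],[-2.6,1.8,0.0],1],[[8,15,-66],[-3.9,2.7,0.1],1],[[10,20,-88],[-5.1,3.6,0.1],1],[[13,25,-110],[-6.4,4.5,0.1],1],[[16,29,-132],[-7.7,5.3,0.1],1],[[18,34,-154],[-9.0,6.2,0.2],1],[[21,39,-176],[-10.3,7.1,0.2],1],[[24,44,-198],[-11.6,8.0,0.2],1]]
```

apply_moves(commands=[[[3, 5, -22], [-1.3, 0.9, 0], 1], [[5, 10, -44], [-2.6, 1.8, 0], 1], [[8, 15, -66], [-3.9, 2.7, 0.1], 1], [[10, 20, -88], [-5.1, 3.6, 0.1], 1], [[13, 25, -110], [-6.4, 4.5, 0.1], 1], [[16, 29, -132], [-7.7, 5.3, 0.1], 1], [[18, 34, -154], [-9.0, 6.2, 0.2], 1], [[21, 39, -176], [-10.3, 7.1, 0.2], 1], [[24, 44, -198], [-11.6, 8.0, 0.2], 1], [[24, 44, -198], [-11.6, 8.0, 0.2], 1], [[24, 44, -198], [-11.6, 8.0, 0.2], 1]])

```text
t: 16.0
position: [0.5338, 0.3767, 0.2689]
orientation: [89.9, 54.9, 24.0]
ft_force: [-1.0, -0.5, -2.7]
width: 0.0169
```

```bash
python3 - <<'E'
from plan import *
G=np.load('Tgrasp.npy')
st(); T=cur(); print(np.linalg.inv(G)@T)
def up(T,d): U=T.copy(); U[:3,3]+=d; return U
c=ctrl.capture('top'); cs=ctrl.capture('scene')
Rk=T@np.linalg.inv(tg())
def ln(cc,im,o,k,a,b):
    f=lambda p:tuple(int(z) for z in (proj(cc,(Rk@np.r_[np.array(p)/1e3,1])[:3])-o+.5)*k); cv2.line(im,f(a),f(b),(0,0,255),1)
out=[]
for n,cc,o,s in(('t',c,(120,170),110),('s',cs,(90,200),130)):
    im=cv2.cvtColor(cc['pixels'],cv2.COLOR_RGB2BGR)[o[1]:o[1]+s,o[0]:o[0]+s]; k=400/s
    im=cv2.resize(im,(400,400),interpolation=cv2.INTER_CUBIC)
    for i in range(6):
        y=-62.5+25*i; ln(cc,im,o,k,(0,y,0),(0,y,46))
    ln(cc,im,o,k,(0,-72,46),(0,72,46)); ln(cc,im,o,k,(-51.6,-58,129.7),(-51.6,58,129.7))
    out.append(im)
cv2.imwrite('pics/back.png',np.hstack(out))
seq([(up(G,[.002,0,.075]),18),(up(G,[.000,0,.001]),12)],1)
E
```

```text
t 16.0 pos [0.5338 0.3767 0.2689] q [ 14.6  20.5 -68.  116.8  62.2  36.1 -68.8] F [-1.0039 -0.5441 -2.7171] w 0.016897736389340934
[[ 1.      0.0019 -0.0001 -0.1134]
 [-0.0019  1.      0.0005  0.0965]
 [ 0.0001 -0.0005  1.      0.0057]
 [ 0.      0.      0.      1.    ]]
12 [[[11,-10,-1],[0.0,0.0,0.0],1],[[21,-21,-2],[0.0,0.1,0.0],1],[[32,-31,-4],[0.0,0.1,0.1],1],[[43,-41,-5],[0.0,0.1,0.1],1],[[53,-52,-6],[0.0,0.1,0.1],1],[[62,-58,-6],[0.0,0.1,0.1],1],[[70,-64,-6],[0.0,0.1,0.1],1],[[79,-70,-7],[0.0,0.1,0.1],1],[[87,-77,-7],[0.0,0.1,0.1],1],[[96,-83,-7],[0.0,0.1,0.1],1],[[104,-89,-7],[0.0,0.1,0.1],1],[[113,-96,-7],[0.0,0.1,0.1],1]]
```

View pics/back.png

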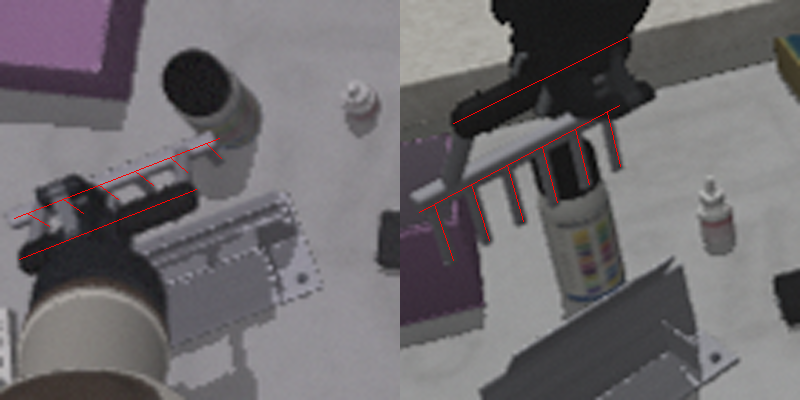

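apply_moves(commands=[[[11, -10, -1], [0, 0, 0], 1], [[21, -21, -2], [0, 0.1, 0], 1], [[32, -31, -4], [0, 0.1, 0.1], 1], [[43, -41, -5], [0, 0.1, 0.1], 1], [[53, -52, -6], [0, 0.1, 0.1], 1], [[62, -58, -6], [0, 0.1, 0.1], 1], [[70, -64, -6], [0, 0.1, 0.1], 1], [[79, -70, -7], [0, 0.1, 0.1], 1], [[79, -70, -7], [0, 0.1, 0.1], 1]])

```text
t: 17.0
position: [0.5202, 0.3762, 0.1634]
orientation: [89.8, 54.9, 23.9]
ft_force: [0.3, -0.3, -1.9]
width: 0.0173
```

```bash
python3 - <<'E'
from plan import *
G=np.load('Tgrasp.npy')
st(); T=cur(); print((T-G)[:3,3])
c=snap('scene','dn'); im=cv2.imread('pics/dn.png'); c2=snap('top','dnt'); im2=cv2.imread('pics/dnt.png')
cv2.imwrite('pics/dnc.png',np.hstack([cv2.resize(im[230:350,100:210],(400,436)),cv2.resize(im2[210:290,130:210],(400,436))]))
def up(T,d): U=T.copy(); U[:3,3]+=d; return U
st()
seq([(up(G,[.000,0,.001]),12)],1)
E
```

```text
t 17.0 pos [0.5202 0.3762 0.1634] q [  1.8  27.8 -55.4 123.2  87.   33.4 -94. ] F [ 0.3466 -0.3407 -1.8628] w 0.017316651969688047
[ 0.001  -0.0001  0.0427]
t 17.1 pos [0.5208 0.3773 0.1651] q [  1.8  27.7 -55.5 123.1  86.9  33.4 -93.9] F [ 0.4622  0.4989 -1.7701] w 0.01694280111362662
4 [[[9,-7,0],[0.0,0.0,-0.0],1],[[17,-13,0],[0.0,0.0,-0.0],1],[[26,-20,0],[0.0,0.0,-0.1],1],[[34,-27,0],[0.1,0.0,-0.1],1]]
```

View pics/dnc.png

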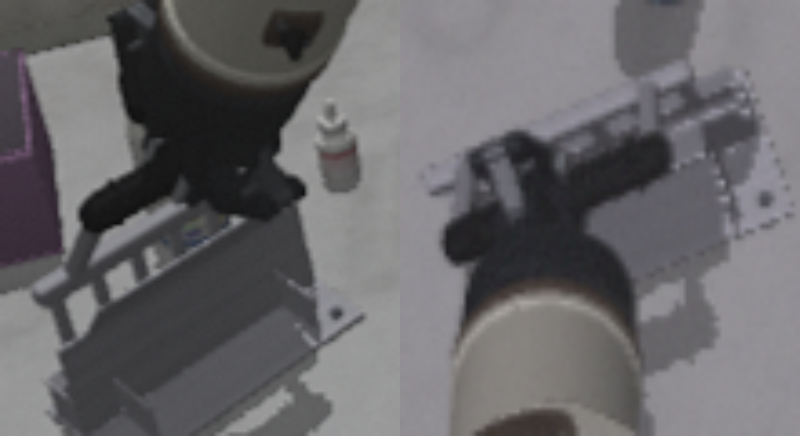

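apply_moves(commands=[[[9, -7, 0], [0, 0, 0], 1], [[17, -13, 0], [0, 0, 0], 1], [[26, -20, 0], [0, 0, 0], 1], [[34, -26, 0], [0, 0, 0], 1], [[34, -26, 0], [0, 0, 0], 1], [[34, -26, 0], [0, 0, 0], 1]])

```text
t: 17.7
position: [0.5194, 0.3774, 0.1229]
orientation: [89.9, 54.7, 24.1]
ft_force: [-0.6, -0.4, -2.5]
width: 0.0173
```

```bash
python3 - <<'E'
from plan import *
G=np.load('Tgrasp.npy')
st(); T=cur(); print((T-G)[:3,3])
c=snap('scene','dn2'); im=cv2.imread('pics/dn2.png'); c2=snap('top','dn2t'); im2=cv2.imread('pics/dn2t.png')
cv2.imwrite('pics/dn2c.png',np.hstack([cv2.resize(im[230:350,100:210],(400,436)),cv2.resize(im2[210:290,130:210],(400,436))]))
st()
E
```

```text
t 17.7 pos [0.5194 0.3774 0.1229] q [  -1.2   32.6  -52.5  124.5   97.7   34.9 -103.6] F [-0.6446 -0.4014 -2.5357] w 0.0172747056218788
[0.0002 0.0011 0.0023]
t 17.8 pos [0.5195 0.3775 0.1231] q [  -1.2   32.6  -52.5  124.5   97.7   34.9 -103.6] F [-0.7656  0.2678 -2.35  ] w 0.017186746184224003
```

View pics/dn2c.png

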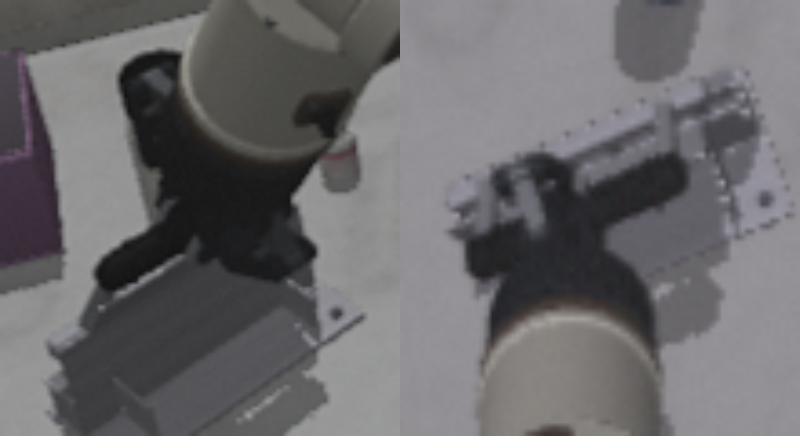

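apply_moves(commands=[[[2, -1, 0], [0, 0, 0], 1], [[2, -1, 0], [0, 0, 0], 1], [[2, -1, 0], [0, 0, 0], 0.6], [[2, -1, 0], [0, 0, 0], 0.3], [[2, -1, 0], [0, 0, 0], 0], [[2, -1, 0], [0, 0, 0], 0], [[2, -1, 0], [0, 0, 0], 0], [[2, -1, 0], [0, 0, 0], 0]])

```text
t: 18.6
position: [0.5193, 0.3775, 0.12]
orientation: [89.8, 54.7, 24.1]
ft_force: [-0.2, -0.2, -0.3]
width: 0.085
```

apply_moves(commands=[[[-15, 0, 0], [0, 0, 0], 0], [[-35, 0, 0], [0, 0, 0], 0], [[-60, 0, 0], [0, 0, 0], 0], [[-90, 0, 0], [0, 0, 0], 0], [[-110, 0, 0], [0, 0, 0], 0], [[-110, 0, 0], [0, 0, 0], 0]])

```text
t: 19.2
position: [0.4611, 0.3522, 0.2121]
orientation: [89.7, 54.5, 24.0]
ft_force: [0.2, 0.2, -0.1]
width: 0.0856
```

```bash
python3 - <<'E'
from bl import *
st()
c=snap('scene','en'); im=cv2.imread('pics/en.png'); c2=snap('top','ent'); im2=cv2.imread('pics/ent.png')
cv2.imwrite('pics/enc.png',np.hstack([cv2.resize(im[210:370,90:250],(400,400)),cv2.resize(im2[190:290,120:220],(400,400))]))
for t in('rake','stand','rake_grip','strip_bottle','dropper','tube_w'):
    for cn in('top','scene'): print(t,cn,[(np.round(d['point'],4).tolist(),round(d['conf'],2)) for d in ctrl.mark_of(t,cn)][:2])
blocks()
E
```

```text
t 19.2 pos [0.4611 0.3522 0.2121] q [  8.9  14.8 -62.8 128.9  72.6  28.8 -86.6] F [ 0.1563  0.1923 -0.058 ] w 0.08563590903818367
rake top [([0.5612, 0.4012, 0.0044], 0.64)]
rake scene []
stand top [([0.5618, 0.3889, 0.0049], 0.86)]
stand scene [([0.563, 0.3853, -0.0008], 0.95)]
rake_grip top [([0.5124, 0.3715, 0.1325], 0.59), ([0.6321, 0.0598, 0.015], 0.15)]
rake_grip scene [([0.5099, 0.3768, 0.1305], 0.73)]
strip_bottle top [([0.6699, 0.3698, -0.0021], 0.8)]
strip_bottle scene [([0.6683, 0.3711, -0.0012], 0.8)]
dropper top [([0.6778, 0.2704, -0.0003], 0.69), ([0.6329, 0.0582, 0.0148], 0.18)]
dropper scene []
tube_w top [([0.4122, 0.1796, 0.0021], 0.73)]
tube_w scene [([0.5324, 0.058, 0.0136], 0.6), ([0.4172, 0.1783, 0.0055], 0.53)]
scene 0.92 [ 0.039 -0.044  0.016]
scene 0.83 [ 0.096 -0.036  0.015]
scene 0.77 [0.096 0.044 0.014]
scene 0.75 [-0.073 -0.057  0.014]
scene 0.73 [-0.096 -0.011  0.014]
scene 0.67 [-0.055  0.028  0.015]
scene 0.64 [0.043 0.043 0.016]
top 0.77 [-0.069 -0.059  0.016]
top 0.74 [0.041 0.038 0.015]
top 0.69 [-0.055  0.032  0.018]
top 0.64 [ 0.097 -0.041  0.015]
top 0.63 [ 0.039 -0.044  0.012]
top 0.63 [-0.097 -0.012  0.016]
top 0.62 [0.098 0.046 0.013]
```

View pics/enc.png

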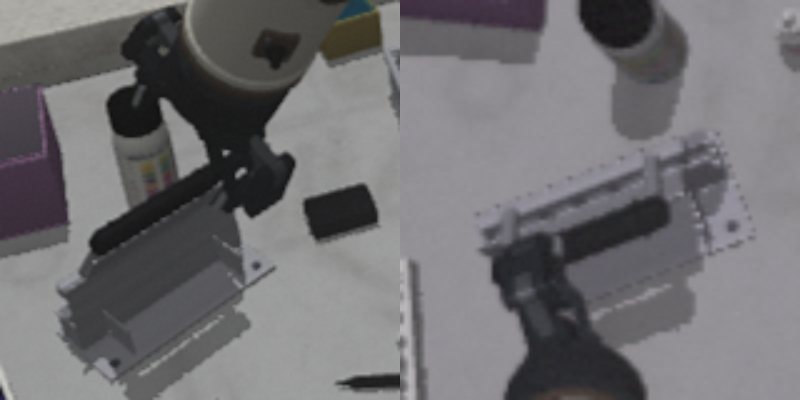

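```bash
python3 - <<'E'
from fit import *
from plan import TR as TRp
G=np.array([[a,b,z] for a in(-21,21) for b in(-31,31) for z in(6,26)])/1e3
D={}
for cn in('top','scene'):
    c=ctrl.capture(cn)
    for d in ctrl.regions_of('block1',cn):
        m=d['pixels']; v,u=np.nonzero(m)
        p=ray(c,u.mean(),v.mean(),.02); e=p[:2]-TRp[:2]; a=TRp[2]
        t=np.array([e[0]*np.cos(a)+e[1]*np.sin(a),-e[0]*np.sin(a)+e[1]*np.cos(a)])
        if abs(t[0])>.13 or abs(t[1])>.09: continue
        x,yaw,f=fitg([(c,m)],False,G,x00=tuple(p[:2]))
        best=(f,x)
        for y0 in(-.7,-.3,0,.8,1.3):
            s=np.array([[*p[:2],y0],[p[0]+.01,p[1],y0],[p[0],p[1]+.01,y0],[*p[:2],y0+.3]])
            r=minimize(mkloss([(c,m)],G),s[0],method='Nelder-Mead',options=dict(initial_simplex=s,xatol=1e-5,fatol=1e-4))
            if r.fun<best[0]: best=(r.fun,r.x)
        e=best[1][:2]-TRp[:2]
        print(cn,round(d['conf'],2),m.sum(),np.round([e[0]*np.cos(a)+e[1]*np.sin(a),-e[0]*np.sin(a)+e[1]*np.cos(a)],4),'yaw',round(np.degrees(best[1][2]-a),0),'iou',round(1-best[0],2))
E
```

```text
top 0.93 338 [0.0886 0.0439] yaw 9.0 iou 0.86
top 0.87 372 [ 0.0344 -0.0443] yaw 8.0 iou 0.92
top 0.84 365 [-0.0786 -0.0567] yaw -53.0 iou 0.9
top 0.74 339 [-0.0595  0.0285] yaw 7.0 iou 0.84
top 0.7 361 [ 0.0936 -0.0364] yaw 8.0 iou 0.91
top 0.67 357 [0.0342 0.0394] yaw 8.0 iou 0.89
top 0.67 333 [-0.1015 -0.0116] yaw 33.0 iou 0.83
scene 0.76 295 [-0.0666 -0.0603] yaw -25.0 iou 0.61
scene 0.75 238 [ 0.0932 -0.0326] yaw -17.0 iou 0.62
scene 0.72 455 [-0.0544  0.0326] yaw -4.0 iou 0.88
scene 0.66 301 [0.1001 0.046 ] yaw -7.0 iou 0.73
scene 0.55 259 [-0.0851 -0.0128] yaw 41.0 iou 0.51
scene 0.54 378 [ 0.0402 -0.0403] yaw -5.0 iou 0.87
scene 0.54 383 [0.0386 0.0438] yaw 172.0 iou 0.86
```

```bash
python3 - <<'E'
from plan import *
st(); print(ctrl.close_job())
E
```

```text
t 20.3 pos [0.4614 0.3517 0.2099] q [  8.8  15.1 -62.6 128.8  72.7  28.9 -86.6] F [ 0.2096 -0.4841  0.1189] w 0.08524607921028826
the job is handed in; nothing more can be done
None
```

I raked the blocks into one flat layer, stood the rake back in its stand, let go of it, and handed the job in at about 20 s. No verdict came back.

**Raking:** one pull at upper-layer height slid the three top blocks off the lower four onto the bare near half. A second, lower pull moved those three toward the near wall. The fingers were never near the blocks.

**Last checks:**
- **Blocks:** the pictures show all seven lying flat, two in the far third, two in the middle and three in the near third. Each of the six cells is filled.
- **Rake:** it is seated in the trough, and the gripper is open, backed off about 110 mm with no force on it.
- **Bystanders:** both bottles and the tube read within a few mm of where they started.

**Disagreement:** the two middle blocks should lie no more than 45 mm from the tray's centre. The top camera put them at 34 mm from it, the scene camera at 39–40 mm, and the networks at 38–43 mm. I judged them inside but did not pull them closer, so the margin there is only about 2 to 11 mm.

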